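# Stack a second vial tray on a separator in the storage cabinet

### The job

Put away the second vial tray in the open white cabinet: first set the aluminium separator squarely over the vials of the tray that already stands inside, skirts down so that it drops over that tray's long sides and lies level on the caps, then set the black-capped vial tray squarely on it between the turned-up end lips, putting it down rather than dropping it. Then push the amber door fully shut so that its catch holds it; leave the tray inside in its place and do not disturb the bottles, beaker and timer standing about.

Things in the scene. Friction and masses are not known exactly. Their poses are not given: they have to be found in the camera images.
- cabinet: fixed white metal cabinet, 144 deep, 200 wide, 262 mm high, open at the front. Origin: worktop level, below the middle of the tray place; x points into the cabinet, y to its left, z up. Open front x = -66, inner back +73, inner sides y = +-95, floor top z = 12, underside of the roof z = 252 mm, over the whole depth: an upright gripper hits it, one leaning back 35 to 50 degrees enters by the front
- door_panel (a joint): angle of the cabinet door, rad: 0 shut, 1.7 to 2.1 at the start; stays where left. A ball catch is passed at about 0.04 (some 5 N at mid door) and pulls it home to 0. Upright hinge axis at x = -72, y = +104 mm in the cabinet frame (left front corner). White frame, amber pane: 10 mm thick about the axis, 4 to 204 mm from it, z = 10 to 258 mm; outside bar handle 193 mm from the axis, z 95 to 175
- lower_tray: black 24-well vial tray with 12 blue-capped vials, 64 x 93 x 28 mm, standing over the cabinet origin on its floor, long axis front to back, between 4 mm ribs. Origin: centre of its underside; x across the width (side walls 62 mm apart outside, on a 4 mm high foot of 64 mm), y along the length. Flat cap tops 37 mm above its underside, 9 mm above its rim. The vials do not come out
- separator: formed aluminium sheet, 70 mm wide (x), 106 long (y), 27 high. Origin: middle of the plane of its lower edges, on which it stands. Deck underside at z = 16, top at 18.5 mm. Down both long sides a skirt (94 mm long, 1.75 thick, 66.5 between) from deck to z = 0: pinch across these. At both ends a flared lip up to z = 27 (98 mm between them at the deck). Seated: origin 21 mm above the lower tray's
- upper_tray: black 24-well vial tray with 12 black-capped vials, 64 x 93 x 28 mm (37 with caps), about 0.25 kg, standing on the worktop. Origin: centre of its underside; x across the width (side walls 62 mm apart outside, free to grip from 4 to 28 mm height), y along the length. Seated: origin 18.5 mm above the separator's. The vials do not come out
- amber_bottle_tall: bystander: tall amber glass bottle with orange cap, 112 mm across, 272 mm tall; origin at the centre of its underside
- amber_bottle_short: bystander: amber glass bottle with orange cap, 110 mm across, 252 mm tall; origin at the centre of its underside
- small_amber_white_cap: bystander: small amber bottle with white cap, 46 mm across, 112 mm tall; origin at the centre of its underside
- small_amber_black_cap: bystander: small amber bottle with black cap, 46 mm across, 98 mm tall; origin at the centre of its underside
- beaker: bystander: empty clear beaker, 55 mm across, 70 mm tall; origin at the centre of its underside
- timer: bystander: white desk timer with three coloured keys, 62 x 62 x 19 mm; origin at the centre of its underside
There are look-alikes about, which are no part of the job. Of the things shaped like the separator, the aluminium one is meant.

How it is judged (in metres and radians):
On the way, in this order (a step that is already met when the one before it is completed fails the run):
1. the separator lies seated on the tray in the cabinet, released, the second tray not yet on it (z of separator in the frame of lower_tray between 0.0185 and 0.0235 m and x of separator in the frame of lower_tray between -0.005 and 0.005 m and y of separator in the frame of lower_tray between -0.01 and 0.01 m and angle between the y axis of separator and the y axis of lower_tray, either way round below 0.1 rad and angle between separator's own z axis and vertical below 0.05 rad and x of lower_tray in the frame of cabinet between -0.005 and 0.005 m and y of lower_tray in the frame of cabinet between -0.005 and 0.005 m and z of lower_tray in the frame of cabinet between 0.008 and 0.016 m and angle between the y axis of lower_tray and the x axis of cabinet, either way round below 0.08 rad and angle between lower_tray's own z axis and vertical below 0.04 rad and contact force between the fingers and separator below 0.1 N and contact force between upper_tray and separator below 0.05 N), for 0.2 s.
2. the second tray stands seated on the separator, released (z of separator in the frame of lower_tray between 0.0185 and 0.0235 m and x of separator in the frame of lower_tray between -0.005 and 0.005 m and y of separator in the frame of lower_tray between -0.01 and 0.01 m and angle between the y axis of separator and the y axis of lower_tray, either way round below 0.1 rad and angle between each of separator, upper_tray's own z axis and vertical below 0.05 rad and z of upper_tray in the frame of separator between 0.0165 and 0.021 m and x of upper_tray in the frame of separator between -0.008 and 0.008 m and y of upper_tray in the frame of separator between -0.006 and 0.006 m and angle between the y axis of upper_tray and the y axis of separator, either way round below 0.14 rad and x of lower_tray in the frame of cabinet between -0.005 and 0.005 m and y of lower_tray in the frame of cabinet between -0.005 and 0.005 m and z of lower_tray in the frame of cabinet between 0.008 and 0.016 m and angle between the y axis of lower_tray and the x axis of cabinet, either way round below 0.08 rad and angle between lower_tray's own z axis and vertical below 0.04 rad and contact force between the fingers and upper_tray below 0.1 N), for 0.2 s.
3. the door is shut past its catch (value of joint door_panel below 0.02 rad), for 0.2 s.
At the end, for the whole second after the job is handed in: Separator level on the lower tray's caps (5 mm across, 10 mm along, 0.1 rad), upper tray level on its deck between the lips (8 mm across, 6 mm along, 0.14 rad), both seated in height; lower tray within 5 mm of its place; door shut past its catch (under 0.02 rad); all at rest (z of separator in the frame of lower_tray between 0.0185 and 0.0235 m and x of separator in the frame of lower_tray between -0.005 and 0.005 m and y of separator in the frame of lower_tray between -0.01 and 0.01 m and angle between the y axis of separator and the y axis of lower_tray, either way round below 0.1 rad and angle between each of separator, upper_tray's own z axis and vertical below 0.05 rad and z of upper_tray in the frame of separator between 0.0165 and 0.021 m and x of upper_tray in the frame of separator between -0.008 and 0.008 m and y of upper_tray in the frame of separator between -0.006 and 0.006 m and angle between the y axis of upper_tray and the y axis of separator, either way round below 0.14 rad and x of lower_tray in the frame of cabinet between -0.005 and 0.005 m and y of lower_tray in the frame of cabinet between -0.005 and 0.005 m and z of lower_tray in the frame of cabinet between 0.008 and 0.016 m and angle between the y axis of lower_tray and the x axis of cabinet, either way round below 0.08 rad and angle between lower_tray's own z axis and vertical below 0.04 rad and value of joint door_panel below 0.02 rad and linear speed of each of upper_tray, separator below 0.02 m/s); the robot touches nothing.
It fails at once if the second tray was dropped (fell faster than 0.45 m/s while not held) (contact force between the fingers and upper_tray below 0.1 N and linear speed of upper_tray above 0.45 m/s).
It fails at once if a bottle, the beaker or the timer was moved more than 30 mm or tipped (distance of any of amber_bottle_tall, amber_bottle_short, small_amber_white_cap, small_amber_black_cap, beaker, timer from where it was at the start of the episode above 0.03 m or angle between any of amber_bottle_tall, amber_bottle_short, small_amber_white_cap, small_amber_black_cap, beaker, timer's own z axis and vertical above 0.35 rad).
It also fails if it takes over 70 s, if anything falls off the work surface, if the arm or the gripper's body presses on something with over 40 N, if the wrist force passes 120 N, or if a joint passes its speed limit or range.

### The arm

A 6-joint arm with a two-finger parallel gripper is mounted at the origin on the work surface; the furniture and walls round the work are solid. World frame = base frame: x ahead of the robot, y to its left, z up, the work surface at z = 0. Lengths are in mm, angles in rad, forces in N, time in s.
With the tool pointing down it reaches from about 350 to 775 mm from the base axis. Payload 7.3 kg.
Tool frame: the origin (TCP) lies at the very end of the fingers, on their centre line; the grasp point (between the pads) lies 19 mm behind it; z points along the fingers, y is the line along which they close (so a half turn about z gives the same grasp; the last joint's range is limited). The gripper opens to 92 mm and grips with 3 to 60 N. Pads are 19 mm wide; open, the fingers measure 130 mm over their backs; the gripper's body (75 mm by 190 mm) begins 47 mm behind the grasp point.
Start: joints at [-1.467, 0.342, 1.524, -0, 1.275, -0.146], TCP at [129.807, -508.719, 226.741] pointing down, gripper open.
Joint ranges: [-2.53, 2.53], [-0.77, 2.02], [0.04, 2.7], [-1, 4.14], [0.28, 2.66], [-3.11, 3.11]. Speed limits (rad/s): [2.57, 2.57, 3.14, 3.14, 3.14, 3.14].

### API

Orientations are given as [roll, pitch, yaw] about the fixed x, y, z axes, in that order (R = Rz(yaw) Ry(pitch) Rx(roll)).
In Python, from plant import get_obs, optics, ticket, finder gives the robot as it stands.
- The arm moves only by the tool send_rows, never from a script. Its arguments are lists of equal length, an entry for each row: "offset": the shift along the tool's x, y, z scaled (see below), a list of three; "delta_rot": the turn, a rotation vector about the tool's x, y, z scaled (see below), a list of three. In form: {"offset": [[dx, dy, dz], ...], "delta_rot": [[rx, ry, rz], ...]}. A call has 1 to 8 rows; each row is the pose to reach, as a shift and turn from the pose commanded when the call began, along the tool's axes at that moment, turning the shorter way round; what a row does not reach only later rows make up. The controller multiplies each number of a shift by 120 mm and each number of a turn by 360 degrees. A row lasts 1/8 s, in which the tool goes at most 62.5 mm and 10.7 degrees, less where a joint would pass 70% of its speed; a pose out of reach is approached as far as the arm can. A call with a number of a shift or a turn outside -1 to 1 is refused whole. A call with a gripper value outside its range is refused whole. "grip" is the opening, from 0 (shut) to 1 (fully open), set as the call begins (left out, the last holds). The fingers move at their own pace and stop on an object; the grip force is fixed at half the most. Time passes only in rows, so rows that repeat a pose let the fingers close. It gives the time, the measured TCP pose, the force, the opening and the grip force at its end, in the units of the state.
- get_obs(): the state, without advancing time (a new reading comes with each control period).
- optics.capture(name): name is "side" or "top"; returns the picture (480x640x3 uint8, red, green, blue); there is no depth.
- optics.get_calibration(name): a dict with "fx", "fy", "cx", "cy" (pixels), "world_from_camera" (4x4, takes a point from camera to world coordinates). Camera axes: x right, y down, z forward; pixel columns grow to the right and rows downward; lengths in mm; the calibration is good to about 2 mm. A picture is of the moment at which its call begins. get_calibration takes no time and is no camera call.
- ticket.close_job(): hands the job in; it is judged then, once.
Trained networks look in the newest picture that a camera, given by its name, has taken for a name from the list of things; names that differ only in an ending like _2 or _b are one class to them, and where a whole thing is asked for, a point or a joint stands for the part that bears it (a point fixed in the world has none). Each returns a list of dicts, best first, with "confidence" (0 to 1); they miss things now and then, are a little off and sometimes report something else, mostly with a low value. They report only what shows in the picture. A call takes as long as a camera call. They do not tell look-alikes from the thing itself.
- finder.boxes_of(target, camera): "box" ([left, top, right, bottom] in pixels, round what is visible of it).
- finder.silhouettes(target, camera): "region" (480x640 bool, what is visible of it) and "box" ([left, top, right, bottom] in pixels, round what is visible of it).
- finder.pinpoint(target, camera): "uv" ([column, row] in pixels: a listed point, or the origin of a listed thing).
The state is a dict: "time": time; "joint_positions": joint angles; "dq": joint speeds; "tau": joint torques, N m; "tool_pos": TCP position; "tcp_rot": TCP orientation; "contact_force": force on the tool from outside, world axes, zero at the start; "moment": the same for the moment, N m; "grip_width": finger opening in mm; "finger_force": force on a finger pad.
Only numpy, scipy, OpenCV 4.12 (cv2) and the standard library are available. Lean on these libraries where they do the work, as an engineer would, in place of code of your own. Each camera call takes 0.05 s, during which the arm holds its last target. There are 200 camera calls.

## Working session

There is one attempt and no reset: what is moved stays moved. The work goes in short steps, Python scripts to look and compute and a tool call to move; the robot and the scene stay as the last step left them, time stands still between calls to the robot, and variables do not carry over. Pictures are saved under pics/ and viewed, at most 10 in all, crops included, and the job is handed in when it is done.

Besides the shell and the picture viewer there is one more tool, called in YAML: its name, and indented under it one key for each argument. send_rows: Moves the arm, as the interface text tells. Its arguments: {"type":"object","properties":{"offset":{"type":"array"},"delta_rot":{"type":"array"},"grip":{"type":"number"}},"required":["offset","delta_rot"]}

```bash
ls; mkdir -p pics; python3 - <<'E'
from plant import get_obs, optics, finder
import cv2,numpy as np
np.set_printoptions(precision=3,suppress=True)
print(get_obs())
for n in ("side","top"):
    im=optics.capture(n); cv2.imwrite(f"pics/{n}0.png",im[:,:,::-1]); print(n,optics.get_calibration(n))
    for t in ["cabinet","door_panel","lower_tray","separator","upper_tray"]:
        print(n,t,[(np.round(d["uv"],1).tolist(),round(d["confidence"],2)) for d in finder.pinpoint(t,n)],[(np.round(d["box"]).tolist(),round(d["confidence"],2)) for d in finder.boxes_of(t,n)])
E
```

```text
pics
{'time': 0.0, 'joint_positions': array([-1.467,  0.343,  1.525, -0.   ,  1.275, -0.146]), 'dq': array([ 0.001, -0.001,  0.001,  0.001, -0.002,  0.   ]), 'tau': array([  0.001, -43.124, -24.422,   0.072,   0.056,  -0.   ]), 'tool_pos': array([ 129.773, -508.264,  226.025]), 'tcp_rot': array([-3.14, -0.  ,  0.25]), 'contact_force': array([-1.011, -0.126,  0.608]), 'moment': array([ 0.033, -0.004,  0.017]), 'finger_force': 0.0, 'grip_width': 91.68091355771693}
side {'fx': 590.7252305580822, 'fy': 590.7252305580822, 'cx': 323.57699151522496, 'cy': 243.47243038918228, 'world_from_camera': array([[   0.198,   -0.558,    0.806, -772.333],
       [  -0.98 ,   -0.104,    0.169, -267.064],
       [  -0.01 ,   -0.824,   -0.567,  927.091],
       [   0.   ,    0.   ,    0.   ,    1.   ]])}
side cabinet [([360.3, 223.6], 0.63)] [([265.0, 136.0, 404.0, 240.0], 0.9)]Traceback (most recent call last):
  File "<stdin>", line 8, in <module>
ValueError: it knows: amber_bottle_short, amber_bottle_tall, beaker, cabinet, lower_tray, separator, small_amber_black_cap, small_amber_white_cap, timer, upper_tray
```

```bash
cat > h.py <<'E'
from plant import get_obs, optics, finder
import cv2,numpy as np
from scipy.spatial.transform import Rotation as Ro
np.set_printoptions(precision=3,suppress=True)
def ray(n,uv,z):
    c=optics.get_calibration(n);T=c["world_from_camera"]
    d=T[:3,:3]@np.array([(uv[0]-c["cx"])/c["fx"],(uv[1]-c["cy"])/c["fy"],1]);o=T[:3,3]
    return o+d*(z-o[2])/d[2]
def proj(n,P):
    c=optics.get_calibration(n);T=c["world_from_camera"]
    q=(np.atleast_2d(P)-T[:3,3])@T[:3,:3]
    return np.c_[q[:,0]/q[:,2]*c["fx"]+c["cx"],q[:,1]/q[:,2]*c["fy"]+c["cy"]]
E
python3 - <<'E'
from h import *
for n in ("side","top"):
    im=optics.capture(n); cv2.imwrite(f"pics/{n}0.png",im[:,:,::-1])
    if n=="top":print(n,optics.get_calibration(n))
    for t in "cabinet,lower_tray,separator,upper_tray,amber_bottle_short,amber_bottle_tall,beaker,small_amber_black_cap,small_amber_white_cap,timer".split(","):
        P=[(np.round(d["uv"],1).tolist(),round(d["confidence"],2),ray(n,d["uv"],0).round(0)[:2]) for d in finder.pinpoint(t,n)]
        print(n,t,P, [(np.round(d["box"]).tolist(),round(d["confidence"],2)) for d in finder.boxes_of(t,n)] if t in("cabinet","lower_tray","separator","upper_tray") else '')
E
```

```text
side cabinet [([359.7, 228.5], 0.78, array([639., -78.]))] [([267.0, 133.0, 402.0, 242.0], 0.94)]
side lower_tray [([355.9, 220.2], 0.87, array([681., -60.])), ([391.6, 279.0], 0.59, array([ 421., -192.]))] [([349.0, 204.0, 372.0, 232.0], 0.82)]
side separator [([253.7, 261.6], 0.8, array([428., 175.])), ([389.6, 275.6], 0.56, array([ 434., -186.]))] [([373.0, 257.0, 411.0, 286.0], 0.66), ([230.0, 240.0, 250.0, 265.0], 0.65)]
side upper_tray [([457.1, 272.4], 0.97, array([ 480., -355.]))] [([444.0, 255.0, 474.0, 289.0], 0.98)]
side amber_bottle_short [([196.0, 236.0], 0.57, array([516., 372.]))] 
side amber_bottle_tall [([239.3, 215.8], 0.93, array([642., 285.]))] 
side beaker [([481.6, 252.8], 0.62, array([ 580., -418.]))] 
side small_amber_black_cap [([176.3, 288.8], 0.71, array([282., 332.]))] 
side small_amber_white_cap [([157.1, 276.0], 0.76, array([322., 401.]))] 
side timer [([419.7, 322.1], 0.55, array([ 272., -273.]))] 
top {'fx': 517.7618730154824, 'fy': 517.7618730154824, 'cx': 316.31519054015564, 'cy': 245.06471493074778, 'world_from_camera': array([[   0.013,   -0.833,  
[... 340 characters left out ...]
., 183.])), ([388.5, 258.6], 0.71, array([ 439., -191.]))] [([213.0, 238.0, 260.0, 285.0], 0.91), ([371.0, 236.0, 403.0, 275.0], 0.75)]
top upper_tray [([450.7, 251.2], 0.39, array([ 462., -348.]))] []
top amber_bottle_short [([452.5, 250.7], 0.64, array([ 464., -352.])), ([165.9, 240.7], 0.62, array([487., 370.]))] 
top amber_bottle_tall [([208.8, 195.4], 0.96, array([635., 280.])), ([450.6, 249.6], 0.69, array([ 467., -348.])), ([431.0, 320.1], 0.27, array([ 273., -278.]))] 
top beaker [] 
top small_amber_black_cap [([157.6, 309.2], 0.78, array([294., 355.]))] 
top small_amber_white_cap [([144.6, 294.2], 0.77, array([333., 394.]))] 
top timer [([428.9, 319.9], 0.81, array([ 273., -273.]))]
```

View pics/side0.png

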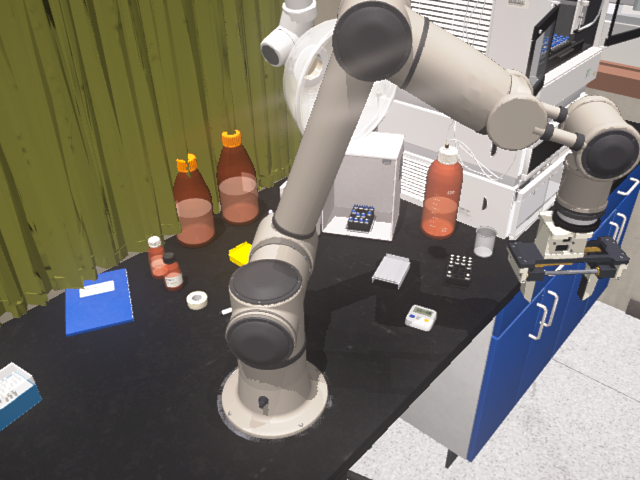

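View pics/top0.png

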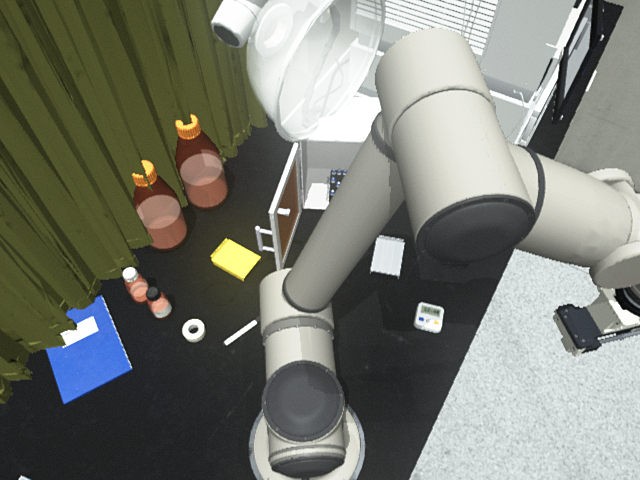

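Candidates for "separator": yellow one (side 240,255 / top 237,260) and silvery one (side 391,272 / top 388,257); the silvery one fits "aluminium". I'll confirm that with enlarged crops.

```bash
python3 - <<'E'
import cv2
a=cv2.imread("pics/side0.png")[130:292,262:478]; cv2.imwrite("pics/c1.png",cv2.resize(a,(800,600),interpolation=cv2.INTER_CUBIC))
b=cv2.imread("pics/top0.png")[130:295,255:410]; c=cv2.imread("pics/side0.png")[195:310,495:640]
b=cv2.resize(b,None,fx=3,fy=3,interpolation=cv2.INTER_CUBIC); c=cv2.resize(c,(334,265),interpolation=cv2.INTER_CUBIC)
import numpy as np
o=np.zeros((495,800,3),np.uint8); o[:, :465]=b; o[:265,466:800]=c; cv2.imwrite("pics/c2.png",o)
E
```

```text
(no output)
```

View pics/c1.png

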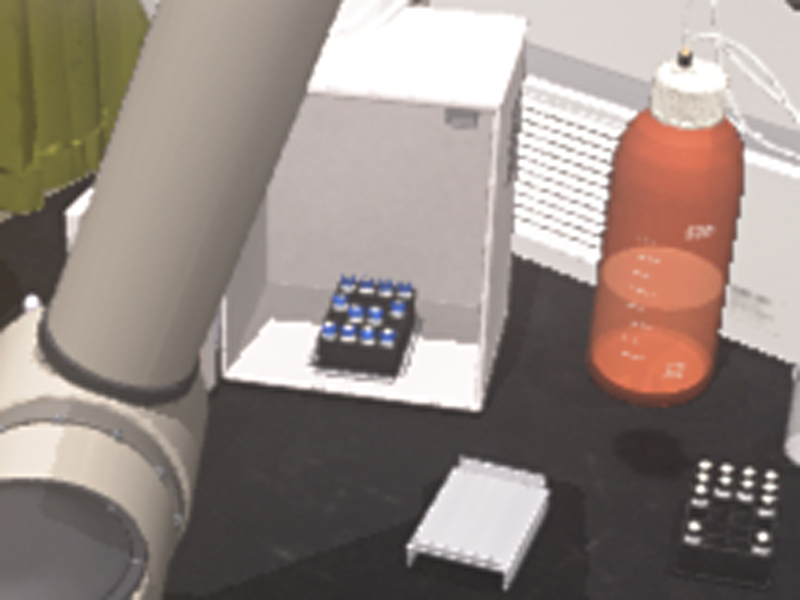

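View pics/c2.png

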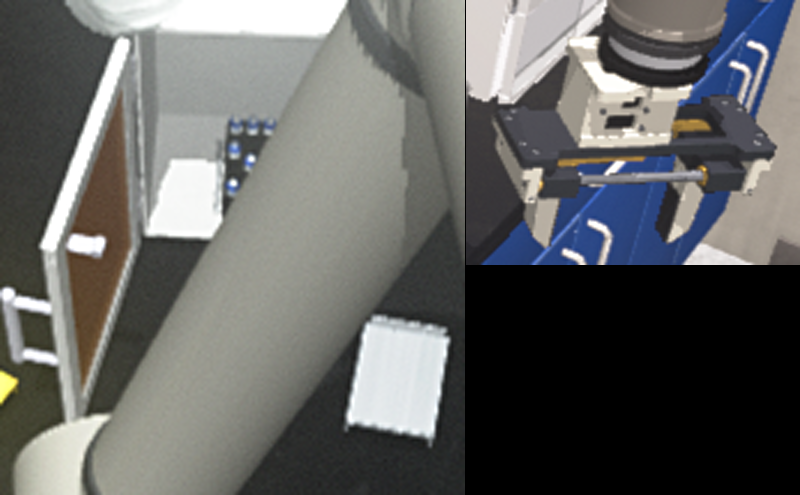

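```bash
python3 - <<'E'
from h import *
o=get_obs();R=Ro.from_euler("xyz",o["tcp_rot"]).as_matrix();p=o["tool_pos"]
for s in (0,40,66,110):
  for y in(-95,-65,65,95):
    q=proj("side",[p+R@np.array([x,y,-s]) for x in(-37.5,0,37.5)])
    print(s,y,((q-[495,195])*2.303+[466,0]).round().tolist())
# rough geometry
Z={"A":[(418,548),(505,580),(549,485),(460,462)]}
c1=lambda u,v:(262+u*.27,130+v*.27)
for uv,z in [((223,378),8),((480,410),8),((460,458),27),((548,488),27),((408,566),0),((505,588),0),((313,90),262),((497,106),262),((527,16),262)]:
    print(uv,ray("side",c1(*uv),z).round(1))
for uv,z in [((43,245),258),((126,40),258),((78,418),10),((148,235),10),((350,432),0),((430,442),0),((372,318),27),((449,330),27)]:
    print("top",uv,ray("top",(255+uv[0]/3,130+uv[1]/3),z).round(1))
E
```

```text
0 -95 [[499.0, 272.0], [484.0, 241.0], [471.0, 211.0]]
0 -65 [[537.0, 270.0], [522.0, 239.0], [507.0, 210.0]]
0 65 [[703.0, 264.0], [682.0, 233.0], [663.0, 203.0]]
0 95 [[741.0, 262.0], [719.0, 231.0], [699.0, 202.0]]
40 -95 [[508.0, 232.0], [493.0, 201.0], [478.0, 172.0]]
40 -65 [[547.0, 230.0], [531.0, 200.0], [515.0, 171.0]]
40 65 [[716.0, 223.0], [695.0, 193.0], [675.0, 164.0]]
40 95 [[755.0, 222.0], [733.0, 192.0], [712.0, 163.0]]
66 -95 [[514.0, 205.0], [498.0, 174.0], [484.0, 146.0]]
66 -65 [[554.0, 203.0], [537.0, 173.0], [521.0, 144.0]]
66 65 [[725.0, 196.0], [703.0, 166.0], [683.0, 138.0]]
66 95 [[764.0, 195.0], [742.0, 165.0], [720.0, 137.0]]
110 -95 [[524.0, 157.0], [508.0, 128.0], [493.0, 100.0]]
110 -65 [[565.0, 156.0], [548.0, 126.0], [531.0, 98.0]]
110 65 [[741.0, 149.0], [718.0, 120.0], [697.0, 92.0]]
110 95 [[781.0, 147.0], [757.0, 118.0], [735.0, 91.0]]
(223, 378) [589.1  22.    8. ]
(480, 410) [ 581.8 -174.7    8. ]
(460, 458) [ 491.2 -169.1   27. ]
(548, 488) [ 466.8 -232.9   27. ]
(408, 566) [ 396.7 -145.7    0. ]
(505, 588) [ 385.2 -212.7    0. ]
(313, 90) [575.3 -46.8 262. ]
(497, 106) [ 573.3 -173.1  262. ]
(527, 16) [ 723.4 -180.1  262. ]
top (43, 245) [385.4  79.3 258. ]
top (126, 40) [575.3  30.1 258. ]
top (78, 418) [399.3  72.1  10. ]
top (148, 235) [585.9  20.5  10. ]
top (350, 432) [ 394.2 -147.7    0. ]
top (430, 442) [ 385.5 -211.7    0. ]
top (372, 318) [ 487.8 -168.    27. ]
top (449, 330) [ 476.4 -230.6   27. ]
```

```bash
cat >> h.py <<'E'
def RT(yaw,lean): # tool x along yaw heading, z down, leaned back by lean deg
    return Ro.from_euler("z",yaw)*Ro.from_euler("x",np.pi)*Ro.from_euler("y",lean,degrees=True)
def plan(wps,vmax=55.,amax=9.5,start=None,settle=1):
    """wps: (pos,yaw,lean_deg). prints calls"""
    o=get_obs(); p,R=(o["tool_pos"],Ro.from_euler("xyz",o["tcp_rot"])) if start is None else (np.array(start[0],float),RT(*start[1:]))
    for w in wps:
        P=np.array(w[0],float);Q=RT(w[1],w[2])
        while 1:
            d=R.inv().apply(P-p);rv=(R.inv()*Q).as_rotvec()
            f=min(1,118/max(np.abs(d).max(),1e-6)); 
            n=int(np.ceil(max(f*np.linalg.norm(d)/vmax,f*np.degrees(np.linalg.norm(rv))/amax,1))); f=min(f,7/n) if n>7 else f; n=min(n,7)
            o_=np.round(d*f/120,3);r_=np.round(rv*f/2/np.pi,4)
            print("off",o_.tolist(),"rot",r_.tolist(),"rows",n+(settle if f==1 else 0))
            p=p+R.apply(o_*120);R=R*Ro.from_rotvec(r_*2*np.pi)
            if f==1:break
def st():
    o=get_obs();R=Ro.from_euler("xyz",o["tcp_rot"]).as_matrix()
    print("t",round(o["time"],2),"q",o["joint_positions"],"p",o["tool_pos"],"yaw",round(np.arctan2(R[1,0],R[0,0]),4) if abs(R[2,2])>.1 else 0,"lean",round(np.degrees(np.arcsin(np.clip(-R[2,0],-1,1))),2),"z",R[:,2],"F",o["contact_force"],"w",round(o["grip_width"],1),"ff",o["finger_force"])
E
python3 - <<'E'
from h import *
plan([((380,-178,200),-.19,0),((380,-178,170),-.19,40)])
E
```

```text
off [0.983, -0.784, 0.081] rot [0.0, 0.0, 0.0255] rows 3
off [0.893, -0.983, 0.086] rot [0.0, -0.0, 0.0269] rows 3
off [0.468, -0.734, 0.056] rot [0.0, -0.0, 0.0176] rows 3
off [0.0, 0.0, 0.25] rot [0.0, 0.1111, 0.0] rows 6
```

send_rows:
  offset:
    - [0.983,-0.784,0.081]
    - [0.983,-0.784,0.081]
    - [0.983,-0.784,0.081]
  delta_rot:
    - [0,0,0.0255]
    - [0,0,0.0255]
    - [0,0,0.0255]
  grip: 1

```text
time: 2.02
tool_pos: [222.0, -385.8, 216.9]
tcp_rot: [-3.141, -0.0, 0.091]
contact_force: [0.3, -0.6, 0.5]
grip_width: 91.7
finger_force: 0.0
```

send_rows:
  offset:
    - [0.893,-0.983,0.086]
    - [0.893,-0.983,0.086]
    - [0.893,-0.983,0.086]
  delta_rot:
    - [0,0,0.0269]
    - [0,0,0.0269]
    - [0,0,0.0269]

```text
time: 2.4
tool_pos: [318.0, -259.2, 206.7]
tcp_rot: [-3.142, -0.0, -0.078]
contact_force: [0.0, -0.3, -0.3]
grip_width: 92.4
finger_force: 0.0
```

send_rows:
  offset:
    - [0.468,-0.734,0.056]
    - [0.468,-0.734,0.056]
    - [0.468,-0.734,0.056]
  delta_rot:
    - [0,0,0.0176]
    - [0,0,0.0176]
    - [0,0,0.0176]

```text
time: 2.78
tool_pos: [381.0, -175.9, 199.9]
tcp_rot: [-3.141, 0.0, -0.185]
contact_force: [-0.3, -0.1, 0.1]
grip_width: 91.8
finger_force: 0.0
```

send_rows:
  offset:
    - [0,0,0.25]
    - [0,0,0.25]
    - [0,0,0.25]
    - [0,0,0.25]
    - [0,0,0.25]
    - [0,0,0.25]
  delta_rot:
    - [0,0.1111,0]
    - [0,0.1111,0]
    - [0,0.1111,0]
    - [0,0.1111,0]
    - [0,0.1111,0]
    - [0,0.1111,0]

```text
time: 3.52
tool_pos: [379.1, -179.1, 170.0]
tcp_rot: [3.139, -0.7, -0.191]
contact_force: [-0.4, -0.6, -0.1]
grip_width: 91.5
finger_force: 0.0
```

```bash
python3 - <<'E'
from h import *
st()
n="side"
im=optics.capture(n); cv2.imwrite("pics/s1.png",im[:,:,::-1])
im=optics.capture("top"); cv2.imwrite("pics/t1.png",im[:,:,::-1])
for n in("side","top"):
  for t,z in(("lower_tray",12),("cabinet",0),("separator",0),("upper_tray",0)):
    print(n,t,[(np.round(d["uv"],1).tolist(),round(d["confidence"],2),ray(n,d["uv"],z).round(1)[:2]) for d in finder.pinpoint(t,n)])
E
```

```text
t 3.52 q [-1.008 -0.006  2.426  1.217  0.522 -0.281] p [ 379.149 -179.132  170.035] yaw -0.1909 lean -40.1 z [ 0.632 -0.125 -0.765] F [-0.37  -0.575 -0.104] w 91.5 ff 0.0
side lower_tray []
side cabinet [([361.6, 227.6], 0.68, array([644.5, -82.2]))]
side separator [([390.0, 276.9], 0.73, array([ 429.2, -187.2]))]
side upper_tray [([458.5, 272.5], 0.9, array([ 480.2, -358.1]))]
top lower_tray [([341.1, 193.0], 0.77, array([636.8, -76.4]))]
top cabinet [([340.9, 192.1], 0.59, array([649.8, -76.4]))]
top separator []
top upper_tray [([451.8, 252.4], 0.71, array([ 458.5, -350. ])), ([426.7, 318.8], 0.52, array([ 276.2, -268.6]))]
```

```bash
python3 - <<'E'
import cv2,numpy as np
a=cv2.imread("pics/s1.png")[125:305,255:500]; b=cv2.imread("pics/t1.png")[125:305,255:500]
o=np.vstack([cv2.resize(x,(800,588),interpolation=cv2.INTER_CUBIC)[:,:] for x in(a,b)])
o=cv2.resize(np.hstack([a[:, :180],b[:,:220]]),(800,360),interpolation=cv2.INTER_CUBIC); cv2.imwrite("pics/c3.png",o)
E
```

```text
(no output)
```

View pics/c3.png

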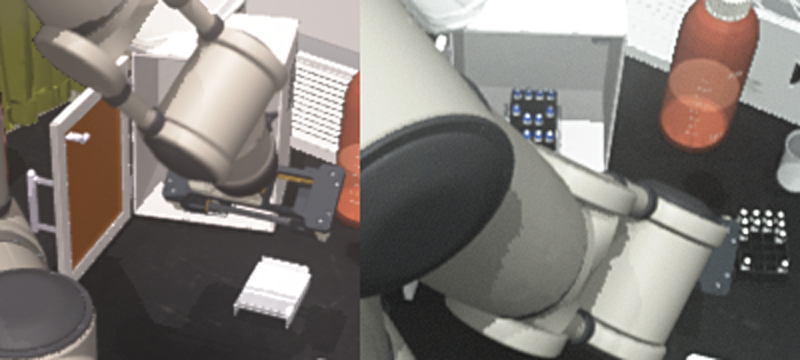

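```bash
cat > fit.py <<'E'
from h import *
from scipy.optimize import minimize
def rend(n,P,box,S=8):
    x0,y0,x1,y1=box; q=(proj(n,P)+.5-[x0,y0])*S
    m=np.zeros(((y1-y0)*S,(x1-x0)*S),np.uint8); cv2.fillConvexPoly(m,cv2.convexHull(np.round(q*16).astype(np.int32)),255,cv2.LINE_8,4)
    return cv2.resize(m,(x1-x0,y1-y0),interpolation=cv2.INTER_AREA)/255.
def pts(model,x,y,yaw,z0):   # model: local pts with y = long axis; yaw = heading of long axis
    c,s=np.cos(yaw),np.sin(yaw); M=np.array(model,float)
    return np.c_[x+c*M[:,1]+s*M[:,0],y+s*M[:,1]-c*M[:,0],z0+M[:,2]]
def box(hx,hy,z): return [(sx*hx,sy*hy,z) for sx in(-1,1) for sy in(-1,1)]
def fit(views,modelf,x0,z0,steps):
    def cost(p): return sum(((rend(n,pts(modelf(p),p[0],p[1],p[2],z0),b)-m[b[1]:b[3],b[0]:b[2]])**2).sum() for n,m,b in views)
    x0=np.array(x0,float); best=None
    for k in range(3):
        sim=np.vstack([x0]+[x0+np.eye(len(x0))[i]*steps[i] for i in range(len(x0))])
        r=minimize(cost,x0,method="Nelder-Mead",options=dict(initial_simplex=sim,xatol=.02,fatol=.01,maxiter=600)); x0=r.x
    return x0,r.fun,[m[b[1]:b[3],b[0]:b[2]].sum() for n,m,b in views]
def blob(mask,b):
    z=np.zeros(mask.shape,np.uint8); z[b[1]:b[3],b[0]:b[2]]=mask[b[1]:b[3],b[0]:b[2]]
    k,l,s,_=cv2.connectedComponentsWithStats(z); i=1+s[1:,4].argmax(); return (l==i).astype(float)
sep=lambda p: box(35,47,0)+box(35,47,18.5)+box(35,53,27)
tray=lambda p: box(32,46.5,0)+box(32,46.5,4)+box(31,46.5,28)+[(sx*p[4],sy*p[3],37) for sx in(-1,1) for sy in(-1,1)]
E
cat > f1.py <<'E'
from fit import *
g=lambda f:cv2.imread("pics/"+f)
G=lambda f:cv2.cvtColor(g(f),cv2.COLOR_BGR2GRAY)
bs=(366,250,416,292)
vs=("side",blob((G("s1.png")>110),bs),bs)
bt=(364,228,410,284); T0=blob(G("top0.png")>120,bt); 
print("top0 sep bbox",cv2.boundingRect(T0.astype(np.uint8)),"side",cv2.boundingRect(vs[1].astype(np.uint8)))
vt=("top",T0,bt)
for v in([vs],[vt],[vs,vt]):
    print("sep",fit(v,sep,[435,-190,-.19],0,[4,4,.08]))
b=(338,196,382,238); im=g("side0.png").astype(int); m=blob((im.max(2)<110)|((im[:,:,0]-im[:,:,2])>40),b)
m=cv2.morphologyEx(m,cv2.MORPH_CLOSE,np.ones((3,3))); print("lower bbox",cv2.boundingRect(m.astype(np.uint8)))
print("lower",fit([("side",m,b)],tray,[652,-79,-.04,36,26],12,[4,4,.08,4,3]))
optics.capture("side");optics.capture("top")
V=[]
for n in("side","top"):
    r=finder.silhouettes("upper_tray",n)
    if r:
        m=r[0]["region"].astype(float);B=np.round(r[0]["box"]).astype(int);B=(B[0]-6,B[1]-6,B[2]+7,B[3]+7)
        print(n,B,r[0]["confidence"]); V.append((n,m,B)); print("upper",fit([V[-1]],tray,[475,-355,-.1,36,26],0,[4,4,.08,4,3]))
if len(V)>1: print("both",fit(V,tray,[475,-355,-.1,36,26],0,[4,4,.08,4,3]))
E
python3 f1.py
```

```text
top0 sep bbox (370, 235, 35, 42) side (372, 253, 39, 36)
sep (array([ 441.529, -188.778,   -0.204]), np.float64(126.66738946559016), [np.float64(827.0)])
sep (array([ 441.327, -187.235,   -0.214]), np.float64(89.10946559015763), [np.float64(1083.0)])
sep (array([ 441.431, -187.624,   -0.209]), np.float64(224.87903114186852), [np.float64(827.0), np.float64(1083.0)])
lower bbox (347, 205, 27, 27)
lower (array([655.912, -77.356,  -0.   ,  29.275,  26.947]), np.float64(35.003552479815454), [np.float64(554.0)])
side (np.int64(442), np.int64(248), np.int64(480), np.int64(295)) 0.79
upper (array([ 465.498, -356.393,   -0.075,   31.855,   30.034]), np.float64(54.742714340638216), [np.float64(718.0)])
top (np.int64(436), np.int64(222), np.int64(475), np.int64(275)) 0.8
upper (array([ 460.07 , -355.129,   -0.119,   40.496,   26.912]), np.float64(83.28619761630142), [np.float64(980.0)])
both (array([ 460.893, -355.924,   -0.103,   36.186,   23.762]), np.float64(173.46774317570168), [np.float64(718.0), np.float64(980.0)])
```

```bash
cat >> fit.py <<'E'
def rendu(n,polys,b,S=8):
    m=np.zeros(((b[3]-b[1])*S,(b[2]-b[0])*S),np.uint8)
    for P in polys:
        q=(proj(n,P)+.5-[b[0],b[1]])*S; cv2.fillConvexPoly(m,cv2.convexHull(np.round(q*16).astype(np.int32)),255,cv2.LINE_8,4)
    return cv2.resize(m,(b[2]-b[0],b[3]-b[1]),interpolation=cv2.INTER_AREA)/255.
def sepolys():
    r=[[(-35,-49,18.5),(35,-49,18.5),(35,49,18.5),(-35,49,18.5)]]
    for s in(-1,1):
        r.append([(s*35,-47,0),(s*35,47,0),(s*35,47,18.5),(s*35,-47,18.5)])
        r.append([(-35,s*49,17),(35,s*49,17),(35,s*53,27),(-35,s*53,27)])
    return r
def fitu(views,polys,x0,z0,steps):
    def cost(p): return sum(((rendu(n,[pts(P,*p[:3],z0) for P in polys],b)-m[b[1]:b[3],b[0]:b[2]])**2).sum() for n,m,b in views)
    x0=np.array(x0,float)
    for k in range(3):
        sim=np.vstack([x0]+[x0+np.eye(3)[i]*steps[i] for i in range(3)])
        r=minimize(cost,x0,method="Nelder-Mead",options=dict(initial_simplex=sim,xatol=.02,fatol=.01,maxiter=400)); x0=r.x
    return x0.round(3),round(r.fun,1)
E
cat > f2.py <<'E'
from fit import *
G=lambda f:cv2.cvtColor(cv2.imread("pics/"+f),cv2.COLOR_BGR2GRAY)
bs=(366,250,416,292);bt=(364,228,410,284)
for th in(80,110):
    vs=("side",blob((G("s1.png")>th),bs),bs);v2=("side",blob((G("side0.png")>th),bs),bs);vt=("top",blob(G("top0.png")>th,bt),bt)
    for v in([vs],[v2],[vt]): print("sep",th,fitu(v,sepolys(),[435,-190,-.19],0,[4,4,.08]))
def caps(n,f,b):
    im=cv2.imread("pics/"+f).astype(int); m=((im[:,:,0]-im[:,:,2])>45)&(im[:,:,0]<235)
    z=np.zeros(m.shape,np.uint8); z[b[1]:b[3],b[0]:b[2]]=m[b[1]:b[3],b[0]:b[2]]
    k,l,s,c=cv2.connectedComponentsWithStats(z)
    for i in range(1,k):
        if s[i,4]>2: print(n,s[i,4],c[i].round(1),ray(n,c[i],46).round(1)[:2])
caps("side","side0.png",(345,198,378,228)); caps("top","t1.png",(325,165,360,205)); caps("top","top0.png",(325,165,360,205))
E
python3 f2.py
```

```text
sep 80 (array([ 436.871, -187.14 ,   -0.21 ]), np.float64(45.8))Traceback (most recent call last):
  File "f2.py", line 6, in <module>
    for v in([vs],[v2],[vt]): print("sep",th,fitu(v,sepolys(),[435,-190,-.19],0,[4,4,.08]))
                                             ~~~~^^^^^^^^^^^^^^^^^^^^^^^^^^^^^^^^^^^^^^^^^
  File "fit.py", line 39, in fitu
    r=minimize(cost,x0,method="Nelder-Mead",options=dict(initial_simplex=sim,xatol=.02,fatol=.01,maxiter=400)); x0=r.x
    res = _minimize_neldermead(fun, x0, args, callback, bounds=bounds,
                               **options)
    fxr = func(xr)
    fx = function(np.copy(x), *(wrapper_args + args))
  File "fit.py", line 35, in cost
    def cost(p): return sum(((rendu(n,[pts(P,*p[:3],z0) for P in polys],b)-m[b[1]:b[3],b[0]:b[2]])**2).sum() for n,m,b in views)
                        ~~~^^^^^^^^^^^^^^^^^^^^^^^^^^^^^^^^^^^^^^^^^^^^^^^^^^^^^^^^^^^^^^^^^^^^^^^^^^^^^^^^^^^^^^^^^^^^^^^^^^^^^
  File "fit.py", line 35, in <genexpr>
    def cost(p): return sum(((rendu(n,[pts(P,*p[:3],z0) for P in polys],b)-m[b[1]:b[3],b[0]:b[2]])**2).sum() for n,m,b in views)
                              ~~~~~^^^^^^^^^^^^^^^^^^^^^^^^^^^^^^^^^^^^^^^
  File "fit.py", line 26, in rendu
    q=(proj(n,P)+.5-[b[0],b[1]])*S; cv2.fillConvexPoly(m,cv2.convexHull(np.round(q*16).astype(np.int32)),255,cv2.LINE_8,4)
       ~~~~^^^^^
  File "h.py", line 10, in proj
    c=optics.get_calibration(n);T=c["world_from_camera"]
ValueError: time passes only in moves, steps and waits
```

```bash
python3 - <<'E'
s=open("h.py").read().replace('c=optics.get_calibration(n)','c=cal(n)').replace("def ray","import functools\n@functools.lru_cache\ndef cal(n): return optics.get_calibration(n)\ndef ray",1)
open("h.py","w").write(s)
E
python3 f2.py
```

```text
sep 80 (array([ 436.871, -187.14 ,   -0.21 ]), np.float64(45.8))
sep 80 (array([ 436.695, -187.504,   -0.215]), np.float64(39.0))
sep 80 (array([ 434.548, -185.514,   -0.208]), np.float64(33.7))
sep 110 (array([ 437.878, -187.081,   -0.208]), np.float64(21.6))
sep 110 (array([ 437.273, -187.073,   -0.209]), np.float64(18.4))
sep 110 (array([ 435.168, -185.541,   -0.208]), np.float64(25.5))
side 6 [355.5 205.3] [688.2 -56.7]
side 6 [360.5 206.3] [685.3 -71.8]
side 6 [365.8 206.8] [685.3 -87.3]
side 7 [370.7 207.4] [ 684.6 -101.6]
side 9 [353.3 210.8] [657.2 -55.3]
side 10 [357.5 213.8] [643.1 -69.5]
side 6 [369.  212.5] [ 656.  -100.5]
side 8 [362.8 214.6] [641.4 -84.7]
side 10 [350.5 218.8] [613.3 -54.3]
side 8 [355.5 219. ] [614.8 -68.2]
side 8 [360.4 219.9] [612.7 -82.2]
side 7 [366.3 220.4] [612.9 -98.8]
top 3 [332.7 171.3] [683.  -53.4]
top 5 [339.  171.6] [682.2 -70.2]
top 4 [344.5 171.5] [682.6 -84.9]
top 8 [332.6 179.2] [655.3 -53.2]
top 9 [349.4 180.1] [652.7 -97.4]
top 9 [338.2 183.9] [639.5 -67.7]
top 9 [343.4 184.1] [638.8 -81.4]
top 9 [338.2 192.1] [611.8 -67.5]
top 8 [343.2 192.4] [611.  -80.4]
top 8 [349.5 193. ] [609.  -96.6]
top 3 [332.7 171.3] [683.  -53.4]
top 5 [339.  171.6] [682.2 -70.2]
top 3 [344.  171.7] [682.  -83.5]
top 8 [332.6 179.2] [655.3 -53.2]
top 4 [337.5 184. ] [639.1 -65.8]
top 10 [331.7 192.1] [611.7 -50.6]
```

```bash
python3 - <<'E'
from h import *
plan([((404,-179.6,75),-.208,56),((404,-179.6,10),-.208,56)])
E
```

```text
off [-0.357, -0.024, 0.734] rot [-0.0022, 0.0445, 0.002] rows 3
off [-0.449, 0.0, 0.303] rot [0.0, -0.0, -0.0] rows 3
```

send_rows:
  offset:
    - [-0.357,-0.024,0.734]
    - [-0.357,-0.024,0.734]
    - [-0.357,-0.024,0.734]
    - [-0.357,-0.024,0.734]
  delta_rot:
    - [-0.0022,0.0445,0.002]
    - [-0.0022,0.0445,0.002]
    - [-0.0022,0.0445,0.002]
    - [-0.0022,0.0445,0.002]

```text
time: 4.72
tool_pos: [418.0, -145.0, 105.1]
tcp_rot: [-2.933, -0.93, -0.269]
contact_force: [0.4, 0.8, 0.1]
grip_width: 92.1
finger_force: 0.0
```

```bash
python3 - <<'E'
from h import *
st(); plan([((404,-179.6,10),-.208,56)])
im=optics.capture("side"); cv2.imwrite("pics/s2.png",cv2.resize(im[150:330,300:540,::-1],(800,600),interpolation=cv2.INTER_CUBIC))
E
```

```text
t 4.72 q [-1.092  0.48   2.628  2.039  0.931 -1.381] p [ 417.964 -145.048  105.071] yaw -0.2693 lean -53.3 z [ 0.811 -0.009 -0.585] F [0.394 0.768 0.125] w 92.1 ff 0.0
off [-0.656, 0.394, 0.371] rot [-0.0252, 0.0069, -0.0064] rows 3
```

View pics/s2.png

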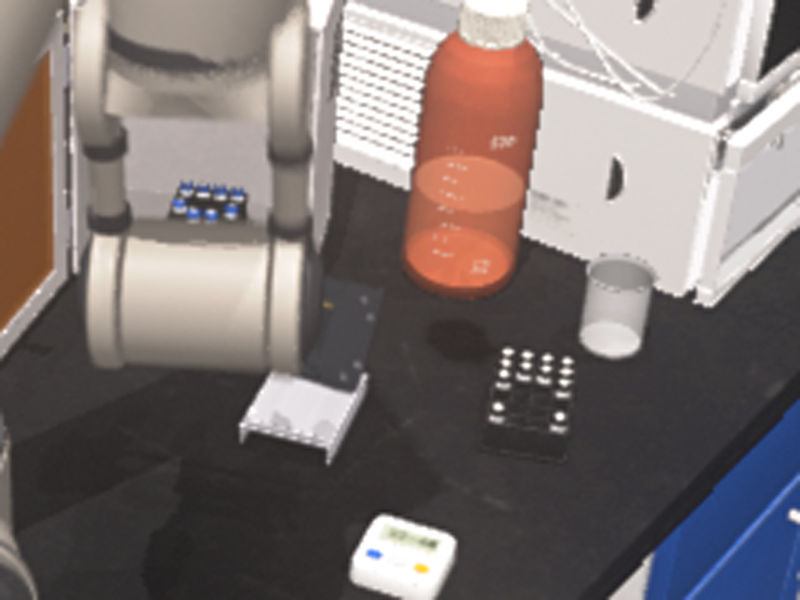

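```bash
cat > fk.py <<'E'
from h import *
from scipy.optimize import least_squares
E=lambda a,t:Ro.from_euler(a,t).as_matrix()
S=[([-1.467,.3425,1.5245,0,1.275,-.146],[129.8,-508.5,226.4],[-3.1405,0,.25]),
([-1.008,-.006,2.426,1.217,.522,-.281],[379.15,-179.13,170.04],[3.139,-.7,-.191]),
([-1.092,.48,2.628,2.039,.931,-1.381],[417.96,-145.05,105.07],[-2.933,-.93,-.269])]
def FK(q,k):
    d1,b,l2,a3,l3,L,c,b5=k
    p=np.array([0,0,d1]);R=E("z",q[0]);R=R@E("y",q[1]);p=p+R@[0,b,l2]
    R=R@E("y",q[2]);p=p+R@[a3,0,0];R=R@E("z",q[3]);p=p+R@[0,0,l3];R=R@E("y",q[4]);p=p+R@[0,b5,0];R=R@E("z",q[5]+c);p=p+R@[0,0,L]
    return p,R
def res(k):
    r=[]
    for q,p,e in S:
        P,R=FK(q,k);r+=list(P-p)+list((Ro.from_matrix(R).inv()*Ro.from_euler("xyz",e)).as_rotvec()*300)
    return np.array(r)
E
python3 - <<'E'
from fk import *
for c in(0,np.pi/2,np.pi,-np.pi/2):
    r=least_squares(res,[200,0,420,0,420,250,c,0]);print(r.x,np.abs(r.fun).max(),r.fun.round(1) if r.cost<1e4 else '')
E
```

```text
[223.536  76.371 505.571  46.437 379.639 318.121   1.571   0.002] 0.2072043739522135 [-0.  -0.  -0.   0.2 -0.  -0.2  0.1  0.   0.   0.1  0.   0.2 -0.  -0.
 -0.   0.1 -0.1 -0.1]
[223.536  76.371 505.571  46.437 379.639 318.121   1.571   0.002] 0.2072043738703165 [-0.  -0.  -0.   0.2 -0.  -0.2  0.1  0.   0.   0.1  0.   0.2 -0.  -0.
 -0.   0.1 -0.1 -0.1]
[223.536  76.371 505.571  46.437 379.639 318.121   1.571   0.002] 0.20720437458881574 [-0.  -0.  -0.   0.2 -0.  -0.2  0.1  0.   0.   0.1  0.   0.2 -0.  -0.
 -0.   0.1 -0.1 -0.1]
[223.536  76.371 505.571  46.437 379.639 318.121  -4.712   0.002] 0.20720437435714167 [-0.  -0.  -0.   0.2 -0.  -0.2  0.1  0.   0.   0.1  0.   0.2 -0.  -0.
 -0.   0.1 -0.1 -0.1]
```

```bash
cat >> fk.py <<'E'
K=[223.536,76.371,505.571,46.437,379.639,318.121,np.pi/2,0]
LO=np.array([-2.53,-.77,.04,-1,.28,-3.11])+.02;HI=np.array([2.53,2.02,2.7,4.14,2.66,3.11])-.02
def IK(p,yaw,lean,q0,dof=None):
    Q=RT(yaw,lean)
    def f(q):
        P,R=FK(q,K);return np.r_[(P-p)/100,(Ro.from_matrix(R).inv()*Q).as_rotvec()]
    r=least_squares(f,np.clip(q0,LO+1e-3,HI-1e-3),bounds=(LO,HI));return r.x,np.sqrt(2*r.cost)
def multi(p,yaw,lean,n=40,seed=0):
    g=np.random.default_rng(seed);out=[]
    for _ in range(n):
        q,e=IK(p,yaw,lean,g.uniform(LO,HI))
        if e<1e-4 and not any(np.abs(q-x).max()<.02 for x in out): out.append(q)
    return out
E
cat > f3.py <<'E'
from fk import *
def tcp(c,yaw,xt,z): return np.array([c[0]+xt*np.cos(yaw),c[1]+xt*np.sin(yaw),z])
for nm,c,yaw,z in(("sep",(436.2,-186.4),-.208,12),("sepup",(436.2,-186.4),-.208,80),("up",(462,-356),-.1,14),("cab",(648,-76.6),-.043,43),("cab2",(648,-76.6),-.043,66)):
  for lean in(40,45,50,56):
    for xt in (-33,0,):
      print(nm,lean,xt,[q.round(2).tolist() for q in multi(tcp(c,yaw,xt,z),yaw,lean,24)])
E
python3 f3.py
```

```text
sep 40 -33 [[-0.91, 0.63, 2.56, 2.47, 0.73, -1.61]]
sep 40 0 [[-0.83, 0.61, 2.47, 2.48, 0.65, -1.52]]
sep 45 -33 [[-0.97, 0.74, 2.62, 2.5, 0.95, -1.75]]
sep 45 0 [[-0.88, 0.7, 2.53, 2.52, 0.85, -1.64]]
sep 50 -33 [[-1.04, 0.88, 2.67, 2.48, 1.18, -1.89]]
sep 50 0 [[-0.93, 0.81, 2.58, 2.53, 1.07, -1.75]]
sep 56 -33 []
sep 56 0 [[-0.99, 0.97, 2.63, 2.5, 1.32, -1.89]]
sepup 40 -33 [[-0.91, 0.34, 2.51, 2.11, 0.5, -1.17]]
sepup 40 0 [[-0.83, 0.36, 2.43, 2.12, 0.45, -1.1]]
sepup 45 -33 [[-0.97, 0.41, 2.58, 2.25, 0.68, -1.4]]
sepup 45 0 [[-0.88, 0.42, 2.5, 2.29, 0.62, -1.33]]
sepup 50 -33 [[-1.04, 0.52, 2.65, 2.33, 0.89, -1.59]]
sepup 50 0 [[-0.93, 0.5, 2.56, 2.37, 0.81, -1.5]]
sepup 56 -33 []
sepup 56 0 [[-0.99, 0.64, 2.63, 2.41, 1.07, -1.67]]
up 40 -33 [[-1.17, 0.64, 2.14, 1.6, 0.6, -0.98]]
up 40 0 [[-1.1, 0.66, 2.08, 1.6, 0.57, -0.9]]
up 45 -33 [[-1.21, 0.68, 2.17, 1.73, 0.7, -1.16]]
up 45 0 [[-1.14, 0.69, 2.12, 1.75, 0.67, -1.1]]
up 50 -33 [[-1.26, 0.73, 2.2, 1.81, 0.81, -1.31]]
up 50 0 [[-1.18, 0.74, 2.15, 1.84, 0.78, -1.25]]
up 56 -33 [[-1.31, 0.8, 2.23, 1.86, 0.94, -1.45]]
up 56 0 [[-1.23, 0.8, 2.18, 1.91, 0.92, -1.39]]
cab 40 -33 []
cab 40 0 []
cab 45 -33 [[-0.36, 0.61, 2.15, 2.59, 0.44, -1.29]]
cab 45 0 [[-0.34, 0.64, 2.06, 2.55, 0.38, -1.23]]
cab 50 -33 [[-0.38, 0.65, 2.2, 2.69, 0.61, -1.41]]
cab 50 0 [[-0.35, 0.67, 2.12, 2.68, 0.54, -1.37]]
cab 56 -33 [[-0.4, 0.72, 2.26, 2.74, 0.83, -1.5]]
cab 56 0 [[-0.37, 0.73, 2.17, 2.75, 0.75, -1.46]]
cab2 40 -33 []
cab2 40 0 []
cab2 45 -33 [[-0.36, 0.55, 2.14, 2.51, 0.38, -1.2]]
cab2 45 0 [[-0.34, 0.58, 2.05, 2.46, 0.33, -1.12]]
cab2 50 -33 [[-0.38, 0.59, 2.2, 2.64, 0.55, -1.35]]
cab2 50 0 [[-0.35, 0.61, 2.11, 2.63, 0.49, -1.31]]
cab2 56 -33 [[-0.4, 0.66, 2.26, 2.72, 0.77, -1.46]]
cab2 56 0 [[-0.37, 0.67, 2.17, 2.72, 0.69, -1.42]]
```

```bash
python3 - <<'E'
from h import *
plan([((431.3,-185.4,70),-.208,47),((431.3,-185.4,11),-.208,47)])
E
```

```text
off [-0.086, 0.349, 0.251] rot [-0.0257, -0.0174, -0.0046] rows 3
off [-0.359, -0.0, 0.336] rot [0.0, 0.0, -0.0] rows 3
```

send_rows:
  offset:
    - [-0.086,0.349,0.251]
    - [-0.086,0.349,0.251]
    - [-0.086,0.349,0.251]
    - [-0.086,0.349,0.251]
  delta_rot:
    - [-0.0257,-0.0174,-0.0046]
    - [-0.0257,-0.0174,-0.0046]
    - [-0.0257,-0.0174,-0.0046]
    - [-0.0257,-0.0174,-0.0046]

```text
time: 5.28
tool_pos: [431.9, -184.0, 74.7]
tcp_rot: [-3.139, -0.823, -0.208]
contact_force: [-0.6, -0.0, 0.9]
grip_width: 91.8
finger_force: 0.0
```

```bash
python3 - <<'E'
from h import *
st(); plan([((431.3,-185.4,11),-.208,47)])
E
```

```text
t 5.28 q [-0.908  0.473  2.541  2.35   0.729 -1.444] p [ 431.94 -183.96   74.69] yaw -0.2085 lean -47.15 z [ 0.718 -0.149 -0.68 ] F [-0.572 -0.006  0.906] w 91.8 ff 0.0
off [-0.391, 0.014, 0.359] rot [-0.0004, -0.0004, -0.0001] rows 3
```

send_rows:
  offset:
    - [-0.2,0,0.18]
    - [-0.359,0,0.336]
    - [-0.359,0,0.336]
    - [-0.359,0,0.336]
  delta_rot:
    - [0,0,0]
    - [0,0,0]
    - [0,0,0]
    - [0,0,0]

```text
time: 5.78
tool_pos: [432.1, -184.1, 15.9]
tcp_rot: [-3.138, -0.823, -0.209]
contact_force: [0.1, -0.4, -0.4]
grip_width: 92.0
finger_force: 0.0
```

```bash
python3 - <<'E'
from h import *
st()
E
```

```text
t 5.78 q [-0.907  0.73   2.566  2.518  0.944 -1.691] p [ 432.099 -184.148   15.858] yaw -0.2095 lean -47.13 z [ 0.718 -0.149 -0.68 ] F [ 0.104 -0.447 -0.353] w 92.0 ff 0.0
```

send_rows:
  offset:
    - [-0.03,0.01,0.028]
    - [-0.03,0.01,0.028]
    - [-0.03,0.01,0.028]
    - [-0.03,0.01,0.028]
    - [-0.03,0.01,0.028]
    - [-0.03,0.01,0.028]
  delta_rot:
    - [0,0,0]
    - [0,0,0]
    - [0,0,0]
    - [0,0,0]
    - [0,0,0]
    - [0,0,0]
  grip: 0.6

```text
time: 6.52
tool_pos: [432.1, -185.6, 10.8]
tcp_rot: [-3.14, -0.824, -0.208]
contact_force: [-2.6, -1.3, 6.0]
grip_width: 69.6
finger_force: 30.0
```

```bash
python3 - <<'E'
from h import *
st()
from fk import *
# park spot options: lean 47 now, then 56 regrasp
yaw=-.043
for c in((520,-110),(535,-110),(550,-110)):
  for xt,l in((-5,47),(-33,56)):
    print(c,xt,l,[q.round(2).tolist() for q in multi(np.array([c[0]+xt,c[1],11]),yaw,l,16)])
E
```

```text
t 6.53 q [-0.91   0.752  2.565  2.524  0.962 -1.708] p [ 432.129 -185.595   10.787] yaw -0.2083 lean -47.19 z [ 0.718 -0.15  -0.68 ] F [-2.572 -1.29   5.966] w 69.6 ff 30.003342032432556
(520, -110) -5 47 [[-0.6, 0.71, 2.41, 2.58, 0.8, -1.55]]
(520, -110) -33 56 [[-0.73, 0.91, 2.56, 2.55, 1.25, -1.79]]
(535, -110) -5 47 [[-0.57, 0.7, 2.38, 2.58, 0.76, -1.52]]
(535, -110) -33 56 [[-0.69, 0.89, 2.52, 2.57, 1.2, -1.74]]
(550, -110) -5 47 [[-0.54, 0.7, 2.34, 2.59, 0.73, -1.5]]
(550, -110) -33 56 [[-0.66, 0.87, 2.48, 2.59, 1.15, -1.7]]
```

```bash
python3 - <<'E'
from h import *
plan([((440,-182,24),-.19,47.2),((513.8,-114.8,24),-.043,47.2),((513.8,-114.8,11.3),-.043,47.2)],amax=9)
E
```

```text
off [0.12, -0.043, -0.032] rot [0.0019, 0.0, -0.002] rows 2
off [0.339, -0.666, 0.365] rot [0.0172, 0.0, -0.0159] rows 3
off [-0.078, -0.0, 0.072] rot [-0.0, 0.0, 0.0] rows 2
```

send_rows:
  offset:
    - [0.12,-0.043,-0.032]
    - [0.12,-0.043,-0.032]
    - [0.12,-0.043,-0.032]
  delta_rot:
    - [0.0019,0,-0.002]
    - [0.0019,0,-0.002]
    - [0.0019,0,-0.002]

```text
time: 6.9
tool_pos: [439.6, -181.5, 23.1]
tcp_rot: [-3.141, -0.822, -0.19]
contact_force: [-0.1, 0.0, -0.7]
grip_width: 69.5
finger_force: 30.0
```

send_rows:
  offset:
    - [0.17,-0.333,0.183]
    - [0.339,-0.666,0.365]
    - [0.339,-0.666,0.365]
    - [0.339,-0.666,0.365]
    - [0.339,-0.666,0.365]
  delta_rot:
    - [0.0086,0,-0.008]
    - [0.0172,0,-0.0159]
    - [0.0172,0,-0.0159]
    - [0.0172,0,-0.0159]
    - [0.0172,0,-0.0159]

```text
time: 7.52
tool_pos: [512.5, -115.1, 22.8]
tcp_rot: [-3.139, -0.821, -0.046]
contact_force: [-0.3, -0.2, -0.8]
grip_width: 69.7
finger_force: 30.0
```

```bash
python3 - <<'E'
from h import *
st();plan([((513.8,-114.8,11.3),-.043,47.2)])
E
```

```text
t 7.53 q [-0.617  0.665  2.415  2.533  0.769 -1.52 ] p [ 512.514 -115.118   22.763] yaw -0.0463 lean -47.02 z [ 0.731 -0.031 -0.682] F [-0.293 -0.21  -0.753] w 69.7 ff 29.993935525417328
off [-0.063, -0.003, 0.073] rot [-0.0, 0.0005, -0.0004] rows 2
```

send_rows:
  offset:
    - [-0.035,0,0.032]
    - [-0.069,0,0.064]
    - [-0.069,0,0.064]
  delta_rot:
    - [0,0,0]
    - [0,0,0]
    - [0,0,0]

```text
time: 7.9
tool_pos: [513.2, -114.6, 11.3]
tcp_rot: [-3.139, -0.821, -0.045]
contact_force: [-0.0, 0.3, -1.1]
grip_width: 69.5
finger_force: 30.0
```

send_rows:
  offset:
    - [0,0,0]
    - [0,0,0]
    - [0,0,0]
  delta_rot:
    - [0,0,0]
    - [0,0,0]
    - [0,0,0]
  grip: 1

```text
time: 8.28
tool_pos: [513.7, -114.4, 12.3]
tcp_rot: [-3.141, -0.823, -0.043]
contact_force: [-0.1, 0.8, 0.5]
grip_width: 90.9
finger_force: 0.0
```

```bash
python3 - <<'E'
from h import *
st();o=get_obs();y=-.0455;p=o["tool_pos"]
plan([((p[0]-28.8*np.cos(y),p[1]-28.8*np.sin(y),10.5),y,56)])
E
```

```text
t 8.28 q [-0.615  0.702  2.415  2.556  0.802 -1.552] p [ 513.692 -114.44    12.304] yaw -0.0427 lean -47.14 z [ 0.732 -0.03  -0.68 ] F [-0.106  0.823  0.464] w 90.9 ff 0.0
off [-0.174, -0.001, -0.166] rot [-0.0005, 0.0246, 0.0003] rows 2
```

send_rows:
  offset:
    - [-0.174,0,-0.166]
    - [-0.174,0,-0.166]
    - [-0.174,0,-0.166]
  delta_rot:
    - [0,0.0246,0]
    - [0,0.0246,0]
    - [0,0.0246,0]

```text
time: 8.65
tool_pos: [483.6, -113.2, 8.9]
tcp_rot: [-3.135, -0.973, -0.05]
contact_force: [-1.0, 0.4, -0.8]
grip_width: 91.4
finger_force: 0.3
```

```bash
python3 - <<'E'
from h import *
st();o=get_obs();y=-.044
plan([((513.7-28.8*np.cos(y),-114.4-28.8*np.sin(y),10.5),y,56)])
E
```

```text
t 8.65 q [-0.753  0.92   2.565  2.536  1.246 -1.8  ] p [ 483.599 -113.214    8.89 ] yaw -0.0502 lean -55.76 z [ 0.826 -0.034 -0.563] F [-0.982  0.379 -0.832] w 91.4 ff 0.2624096033832757
off [0.017, -0.001, 0.002] rot [-0.0003, 0.0007, -0.0006] rows 2
```

send_rows:
  offset:
    - [0.02,0,0]
    - [0.02,0,0]
  delta_rot:
    - [0,0,0]
    - [0,0,0]

```text
time: 8.9
tool_pos: [487.1, -113.4, 13.3]
tcp_rot: [3.139, -0.979, -0.039]
contact_force: [0.3, 0.3, 0.5]
grip_width: 91.5
finger_force: 0.0
```

send_rows:
  offset:
    - [0,0,0]
    - [0,0,0]
    - [0,0,0]
    - [0,0,0]
    - [0,0,0]
  delta_rot:
    - [0,0,0]
    - [0,0,0]
    - [0,0,0]
    - [0,0,0]
    - [0,0,0]
  grip: 0.6

```text
time: 9.52
tool_pos: [486.3, -113.3, 12.5]
tcp_rot: [-3.14, -0.977, -0.043]
contact_force: [1.0, 1.1, 0.7]
grip_width: 69.4
finger_force: 30.0
```

```bash
python3 - <<'E'
from h import *
st()
im=optics.capture("side"); cv2.imwrite("pics/s3.png",im[:,:,::-1])
im=optics.capture("top"); cv2.imwrite("pics/t3.png",im[:,:,::-1])
a=cv2.imread("pics/s3.png")[150:290,300:430]; b=cv2.imread("pics/t3.png")[150:290,300:430]
cv2.imwrite("pics/c4.png",cv2.resize(np.hstack([a,b]),(800,430),interpolation=cv2.INTER_CUBIC))
E
```

```text
t 9.53 q [-0.747  0.906  2.561  2.536  1.237 -1.791] p [ 486.274 -113.25    12.489] yaw -0.0432 lean -56.0 z [ 0.828 -0.034 -0.559] F [1.022 1.128 0.651] w 69.4 ff 29.99885894358158
```

View pics/c4.png

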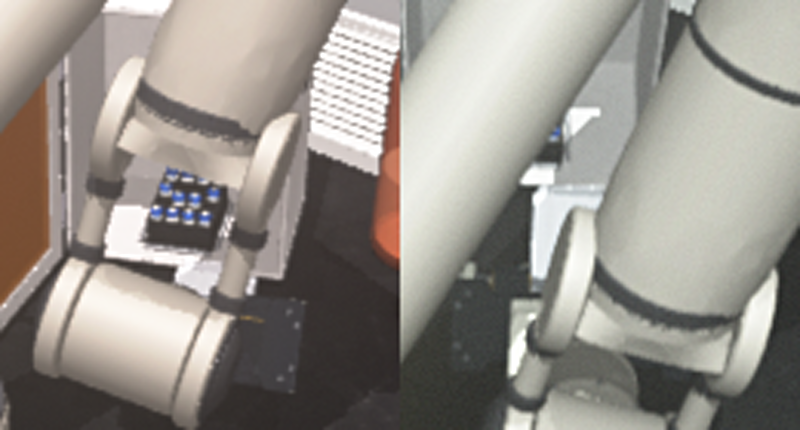

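```bash
python3 - <<'E'
from fit import *
o=dict(x=486.3+31.3*np.cos(.043),y=-113.3-31.3*np.sin(.043))
P=pts([(-35,53,27),(35,53,27),(-35,49,18.5),(-35,0,18.5),(-35,-20,18.5)],o["x"],o["y"],-.043,0);print(P.round(1))
for n,f in(("side","s3.png"),("top","t3.png")):
    q=proj(n,P);print(n,q.round(1).tolist())
    g=cv2.cvtColor(cv2.imread("pics/"+f),cv2.COLOR_BGR2GRAY);u,v=q[0].round().astype(int)
    print(u-6,v-6);print(g[v-6:v+16,u-6:u+18])
E
```

```text
[[ 572.   -82.    27. ]
 [ 569.  -151.9   27. ]
 [ 568.   -81.8   18.5]
 [ 519.1  -79.7   18.5]
 [ 499.1  -78.8   18.5]]
side [[357.9, 233.5], [383.1, 236.7], [357.6, 236.8], [354.0, 246.7], [352.5, 250.9]]
352 227
[[ 63  63  64  65  65  65  65  65  64  65  65  65  64  64  64  65  60  60
   83 123 123 164  95  67]
 [ 62  63  63  64  63  62  63  64  62  63  63  63  63  64  64  64  60  65
  103 110 135 152 115  82]
 [ 96  81  76  79  71  63  64  63  63  62  61  62  61  61  62  62  60  66
  109 112 150 156 137 109]
 [194 149 136 150 124 103 103  97  98  81  75  79  67  62  63  60  59  80
  114 120 152 154 129 151]
 [168 163 161 173 180 178 184 194 193 148 135 147 113 102  91  71  70 103
  132 145 155 154 150 163]
 [249 249 248 226 227 201 167 164 167 163 161 174 181 178 130 115 118 151
  157 158 156 147 153 166]
 [248 248 248 247 247 248 248 247 251 253 251 232 229 187 139 127 133 155
  157 156 155 141 156 168]
 [254 250 248 247 246 249 249 242 255 255 255 253 239 160 159 161 163 166
  164 162 156 147 161 171]
 [222 228 237 249 238 254 254 246 251 252 252 223 197 189 216 203 214 220
  2
[... 2953 characters left out ...]
70  70  63  83 168 243 237 236 234 233 232 234 235 235 237 220 151
  152 178 192 190 188 188]
 [ 72  74  72  66  89 179 243 239 235 233 231 233 234 237 239 235 171 112
  156 196 209 203 197 195]
 [ 68  71  66  64  94 187 244 236 235 232 231 232 234 237 238 218 114 111
  169 205 219 216 210 209]
 [ 72  74  72  69  92 197 242 236 236 232 232 234 235 238 237 177 100 108
  174 210 225 219 217 217]
 [ 70  73  68  62 103 209 242 235 235 232 231 234 235 240 221 128 103 113
  171 218 231 226 222 225]
 [ 72  73  65  59 107 211 242 235 235 230 231 232 237 237 181 108 104 129
  189 229 231 228 226 228]
 [ 72  66  67  57 105 211 240 234 236 234 231 234 238 235 135 103 102 127
  200 234 233 231 230 231]]
```

```bash
python3 - <<'E'
from h import *
plan([((488,-113,72),-.044,56),((535,-73.5,72),-.044,56),((600,-76,72),-.044,56)])
E
```

```text
off [0.419, -0.003, -0.265] rot [-0.0003, -0.0, 0.0001] rows 3
off [0.211, -0.346, 0.312] rot [-0.0, -0.0, -0.0] rows 3
off [0.303, -0.003, 0.45] rot [-0.0, -0.0, -0.0] rows 3
```

send_rows:
  offset:
    - [0.2,0,-0.13]
    - [0.419,-0.003,-0.265]
    - [0.419,-0.003,-0.265]
    - [0.419,-0.003,-0.265]
  delta_rot:
    - [0,0,0]
    - [0,0,0]
    - [0,0,0]
    - [0,0,0]

```text
time: 10.12
tool_pos: [487.8, -113.1, 71.2]
tcp_rot: [-3.14, -0.976, -0.044]
contact_force: [1.0, 0.1, -1.0]
grip_width: 70.1
finger_force: 30.0
```

send_rows:
  offset:
    - [0.1,-0.173,0.156]
    - [0.211,-0.346,0.312]
    - [0.211,-0.346,0.312]
    - [0.211,-0.346,0.312]
  delta_rot:
    - [0,0,0]
    - [0,0,0]
    - [0,0,0]
    - [0,0,0]

```text
time: 10.62
tool_pos: [534.0, -73.2, 70.3]
tcp_rot: [-3.138, -0.974, -0.045]
contact_force: [-0.6, 1.1, -0.7]
grip_width: 69.5
finger_force: 30.0
```

```bash
python3 - <<'E'
from h import *
st();plan([((600,-76,72),-.044,56),((615.1,-76.6,72),-.044,56)])
E
```

```text
t 10.62 q [-0.505  0.636  2.47   2.666  0.943 -1.549] p [533.974 -73.223  70.315] yaw -0.0446 lean -55.8 z [ 0.826 -0.034 -0.562] F [-0.599  1.07  -0.683] w 69.5 ff 29.997259229421616
off [0.321, 0.0, 0.448] rot [-0.0004, 0.0006, -0.0001] rows 3
off [0.071, -0.0, 0.104] rot [-0.0, -0.0, 0.0] rows 2
```

send_rows:
  offset:
    - [0.16,0,0.224]
    - [0.321,0,0.448]
    - [0.321,0,0.448]
    - [0.321,0,0.448]
  delta_rot:
    - [0,0,0]
    - [0,0,0]
    - [0,0,0]
    - [0,0,0]

```text
time: 11.12
tool_pos: [599.3, -76.7, 72.4]
tcp_rot: [-3.139, -0.974, -0.046]
contact_force: [-0.8, 0.8, -1.2]
grip_width: 69.7
finger_force: 30.0
```

send_rows:
  offset:
    - [0.071,0,0.104]
    - [0.071,0,0.104]
    - [0.071,0,0.104]
  delta_rot:
    - [0,0,0]
    - [0,0,0]
    - [0,0,0]

```text
time: 11.5
tool_pos: [614.7, -77.0, 73.0]
tcp_rot: [-3.139, -0.975, -0.045]
contact_force: [0.4, -0.4, -1.4]
grip_width: 69.3
finger_force: 30.0
```

```bash
python3 - <<'E'
from h import *
st();plan([((615.1,-76.6,54),-.044,56)])
im=optics.capture("side"); cv2.imwrite("pics/s4.png",im[:,:,::-1])
im=optics.capture("top"); cv2.imwrite("pics/t4.png",im[:,:,::-1])
a=cv2.imread("pics/s4.png")[150:260,310:420]; b=cv2.imread("pics/t4.png")[130:240,290:400]
cv2.imwrite("pics/c5.png",cv2.resize(np.hstack([a,b]),(800,400),interpolation=cv2.INTER_CUBIC))
E
```

```text
t 11.5 q [-0.401  0.634  2.255  2.697  0.742 -1.439] p [614.676 -76.955  73.008] yaw -0.0448 lean -55.85 z [ 0.827 -0.035 -0.561] F [ 0.406 -0.406 -1.372] w 69.3 ff 29.997307062149048
off [-0.129, -0.003, 0.092] rot [-0.0003, 0.0004, -0.0001] rows 2
```

View pics/c5.png

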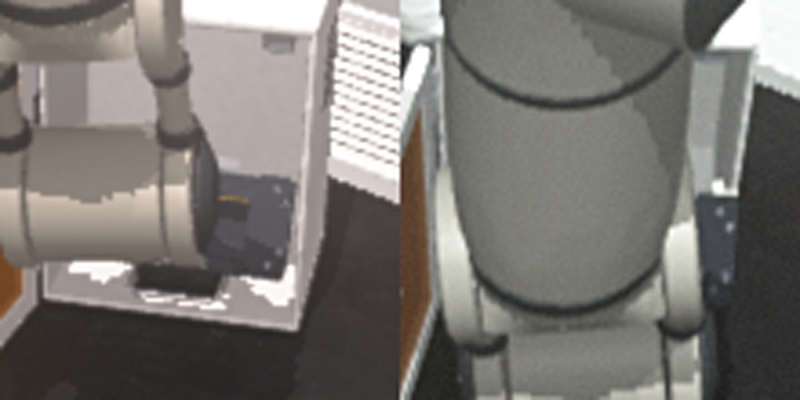

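send_rows:
  offset:
    - [-0.065,-0.002,0.045]
    - [-0.131,-0.003,0.089]
    - [-0.131,-0.003,0.089]
  delta_rot:
    - [0,0.0002,0]
    - [0,0.0004,0]
    - [0,0.0004,0]

```text
time: 11.98
tool_pos: [615.5, -76.3, 53.2]
tcp_rot: [-3.139, -0.977, -0.045]
contact_force: [-0.1, -0.6, -0.8]
grip_width: 69.5
finger_force: 30.0
```

send_rows:
  offset:
    - [-0.02,0,0.014]
    - [-0.041,0,0.028]
    - [-0.041,0,0.028]
  delta_rot:
    - [0,0,0]
    - [0,0,0]
    - [0,0,0]

```text
time: 12.35
tool_pos: [616.1, -76.5, 48.6]
tcp_rot: [-3.14, -0.979, -0.044]
contact_force: [0.5, -0.2, -1.3]
grip_width: 69.4
finger_force: 30.0
```

```bash
python3 - <<'E'
from h import *
st();plan([((615.1,-76.6,45.5),-.044,56)])
E
```

```text
t 12.35 q [-0.399  0.707  2.257  2.731  0.814 -1.485] p [616.073 -76.486  48.615] yaw -0.0435 lean -56.1 z [ 0.829 -0.035 -0.558] F [ 0.487 -0.162 -1.343] w 69.4 ff 29.9972927570343
off [-0.026, 0.001, 0.008] rot [-0.0003, -0.0003, 0.0] rows 2
```

send_rows:
  offset:
    - [-0.01,0,0.007]
    - [-0.021,0,0.014]
    - [-0.021,0,0.014]
  delta_rot:
    - [0,0,0]
    - [0,0,0]
    - [0,0,0]

```text
time: 12.72
tool_pos: [616.1, -76.5, 45.7]
tcp_rot: [-3.14, -0.979, -0.044]
contact_force: [-0.0, 0.5, -0.4]
grip_width: 69.6
finger_force: 30.0
```

```bash
python3 - <<'E'
from h import *
st()
E
```

```text
t 12.72 q [-0.399  0.715  2.257  2.734  0.822 -1.489] p [616.057 -76.505  45.674] yaw -0.0436 lean -56.1 z [ 0.829 -0.035 -0.558] F [-0.044  0.505 -0.397] w 69.6 ff 29.997362047433853
```

send_rows:
  offset:
    - [-0.007,0,0.005]
    - [-0.007,0,0.005]
    - [-0.007,0,0.005]
  delta_rot:
    - [0,0,0]
    - [0,0,0]
    - [0,0,0]

```text
time: 13.1
tool_pos: [616.3, -76.5, 45.5]
tcp_rot: [-3.141, -0.981, -0.043]
contact_force: [-4.1, 1.2, 5.2]
grip_width: 69.2
finger_force: 30.0
```

send_rows:
  offset:
    - [0,0,0]
    - [0,0,0]
    - [0,0,0]
    - [0,0,0]
  delta_rot:
    - [0,0,0]
    - [0,0,0]
    - [0,0,0]
    - [0,0,0]
  grip: 0.98

```text
time: 13.6
tool_pos: [616.1, -76.5, 44.6]
tcp_rot: [-3.14, -0.979, -0.044]
contact_force: [0.0, -0.5, -0.3]
grip_width: 90.0
finger_force: 0.0
```

```bash
python3 - <<'E'
from h import *
st();o=get_obs()
plan([((608,-76.1,90),-.044,56),((480,-100,110),-.044,56)])
E
```

```text
t 13.6 q [-0.399  0.718  2.257  2.735  0.824 -1.491] p [616.092 -76.476  44.573] yaw -0.0435 lean -56.09 z [ 0.829 -0.035 -0.558] F [ 0.046 -0.548 -0.259] w 90.0 ff 0.0
off [0.277, -0.001, -0.267] rot [-0.0003, -0.0003, 0.0] rows 2
off [-0.454, 0.246, -0.969] rot [-0.0, 0.0, 0.0] rows 4
```

send_rows:
  offset:
    - [0.14,0,-0.13]
    - [0.277,0,-0.267]
    - [0.277,0,-0.267]
  delta_rot:
    - [0,0,0]
    - [0,0,0]
    - [0,0,0]

```text
time: 13.98
tool_pos: [608.4, -76.4, 91.8]
tcp_rot: [3.141, -0.982, -0.042]
contact_force: [-0.0, 0.0, 0.5]
grip_width: 90.4
finger_force: 0.0
```

send_rows:
  offset:
    - [-0.227,0.123,-0.485]
    - [-0.454,0.246,-0.969]
    - [-0.454,0.246,-0.969]
    - [-0.454,0.246,-0.969]
  delta_rot:
    - [0,0,0]
    - [0,0,0]
    - [0,0,0]
    - [0,0,0]
  grip: 1

```text
time: 14.48
tool_pos: [480.3, -101.4, 109.5]
tcp_rot: [-3.14, -0.979, -0.045]
contact_force: [-0.5, -0.3, 0.3]
grip_width: 91.7
finger_force: 0.0
```

```bash
cat > f4.py <<'E'
from fit import *
st()
for n in("side","top"):
    im=optics.capture(n); cv2.imwrite(f"pics/{n}5.png",im[:,:,::-1])
b={"side":(440,245,482,298),"top":(434,218,478,278)}
for n in b:
    im=cv2.imread(f"pics/{n}5.png");g=cv2.cvtColor(im,cv2.COLOR_BGR2GRAY); x0,y0,x1,y1=b[n]
    z=np.zeros(g.shape,np.uint8);z[y0:y1,x0:x1]=g[y0:y1,x0:x1]>150
    k,l,s,c=cv2.connectedComponentsWithStats(z)
    print(n,[(int(s[i,4]),c[i].round(1).tolist(),ray(n,c[i],34).round(0)[:2].tolist()) for i in range(1,k)])
a=cv2.imread("pics/side5.png");c=[a[245:295,435:485],a[180:260,330:410],cv2.imread("pics/top5.png")[218:278,430:490]]
cv2.imwrite("pics/c6.png",np.hstack([cv2.resize(x,(266,266),interpolation=cv2.INTER_CUBIC) for x in c]))
E
python3 f4.py
```

```text
t 14.47 q [-0.726  0.493  2.574  2.425  0.922 -1.51 ] p [ 480.301 -101.434  109.535] yaw -0.0455 lean -56.12 z [ 0.829 -0.036 -0.557] F [-0.513 -0.298  0.261] w 91.7 ff 0.0
side [(72, [478.2, 249.8], [543.0, -404.0]), (4, [452.0, 255.2], [506.0, -337.0]), (4, [458.0, 256.2], [504.0, -353.0]), (4, [464.0, 256.8], [505.0, -368.0]), (5, [469.8, 257.6], [503.0, -382.0]), (5, [451.2, 258.4], [491.0, -336.0]), (4, [457.5, 259.5], [489.0, -351.0]), (5, [450.8, 261.6], [477.0, -335.0]), (4, [463.0, 260.2], [489.0, -365.0]), (6, [469.3, 261.0], [488.0, -381.0]), (5, [456.2, 262.8], [474.0, -348.0]), (5, [462.4, 263.6], [474.0, -364.0]), (5, [450.6, 265.2], [461.0, -335.0]), (4, [469.0, 264.2], [474.0, -380.0]), (4, [468.5, 268.0], [458.0, -379.0]), (6, [449.0, 271.5], [434.0, -332.0]), (5, [448.6, 275.2], [419.0, -331.0]), (4, [467.5, 274.5], [430.0, -377.0]), (5, [466.8, 278.2], [415.0, -375.0])]
top [(28, [472.4, 218.9], [538.0, -405.0]), (10, [446.5, 230.5], [501.0, -335.0]), (8, [452.9, 230.9], [500.0, -351.0]), (8, [458.9, 231.1], [499.0, -366.0]), (8, [465.1, 231.9], [497.0, -381.0]), (9, [447.0, 235.0], [488.0, -335.0]), (11, [452.6, 235.5], [486.0, -349.0]), (10, [458.7, 235.6], [486.0, -363.0]), (8, [465.1, 236.1], [485.0, -379.0]), (10, [446.7, 239.6], [474.0, -332.0]), (8, [451.6, 239.2], [475.0, -345.0]), (5, [457.8, 239.6], [474.0, -360.0]), (13, [464.9, 240.8], [471.0, -376.0]), (5, [445.8, 243.6], [462.0, -329.0]), (6, [464.0, 244.8], [459.0, -372.0]), (8, [448.1, 254.9], [429.0, -330.0]), (8, [467.1, 256.1], [426.0, -375.0]), (6, [447.0, 258.5], [419.0, -326.0]), (5, [464.8, 259.6], [416.0, -368.0])]
```

View pics/c6.png

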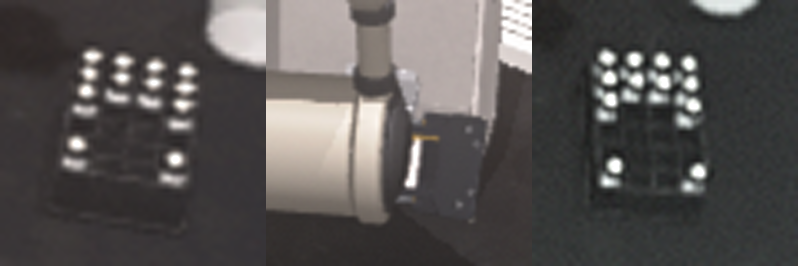

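```bash
python3 - <<'E'
from h import *
plan([((455,-200,110),-.06,56),((438,-300,100),-.08,56),((432.6,-355.2,75),-.08,56)])
from fk import *
q=np.array([-0.726,0.493,2.574,2.425,0.922,-1.51])
for p in((455,-200,110),(438,-300,100),(432.6,-355.2,75),(432.6,-355.2,14)):
    q,e=IK(np.array(p,float),-.08,56,q);print(p,q,e)
E
```

```text
off [-0.1, 0.837, -0.154] rot [-0.0025, -0.0005, 0.0016] rows 3
off [-0.12, 0.84, -0.029] rot [-0.0026, 0.0, 0.0018] rows 3
off [-0.178, 0.462, 0.11] rot [0.0, 0.0, 0.0] rows 3
(455, -200, 110) [-1.045  0.488  2.495  2.077  0.893 -1.403] 1.8679878269787327e-12
(438, -300, 100) [-1.244  0.545  2.322  1.783  0.893 -1.245] 2.0050290093509573e-14
(432.6, -355.2, 75) [-1.306  0.638  2.209  1.706  0.907 -1.216] 1.5854008582107041e-13
(432.6, -355.2, 14) [-1.306  0.804  2.209  1.829  0.939 -1.42 ] 3.3835745082020324e-11
```

send_rows:
  offset:
    - [-0.05,0.42,-0.077]
    - [-0.1,0.837,-0.154]
    - [-0.1,0.837,-0.154]
    - [-0.1,0.837,-0.154]
  delta_rot:
    - [-0.0025,0,0.0016]
    - [-0.0025,0,0.0016]
    - [-0.0025,0,0.0016]
    - [-0.0025,0,0.0016]

```text
time: 15.08
tool_pos: [454.3, -199.1, 109.9]
tcp_rot: [-3.141, -0.979, -0.06]
contact_force: [0.0, 0.6, 0.0]
grip_width: 91.7
finger_force: 0.0
```

send_rows:
  offset:
    - [-0.06,0.42,-0.015]
    - [-0.12,0.84,-0.029]
    - [-0.12,0.84,-0.029]
    - [-0.12,0.84,-0.029]
  delta_rot:
    - [-0.0026,0,0.0018]
    - [-0.0026,0,0.0018]
    - [-0.0026,0,0.0018]
    - [-0.0026,0,0.0018]

```text
time: 15.58
tool_pos: [437.6, -297.1, 99.7]
tcp_rot: [-3.137, -0.979, -0.081]
contact_force: [0.4, -0.5, 0.6]
grip_width: 91.9
finger_force: 0.0
```

send_rows:
  offset:
    - [-0.178,0.462,0.11]
    - [-0.178,0.462,0.11]
    - [-0.178,0.462,0.11]
    - [-0.178,0.462,0.11]
  delta_rot:
    - [0,0,0]
    - [0,0,0]
    - [0,0,0]
    - [0,0,0]

```text
time: 16.08
tool_pos: [431.8, -352.7, 75.1]
tcp_rot: [-3.138, -0.979, -0.082]
contact_force: [0.4, 0.5, 0.1]
grip_width: 91.6
finger_force: 0.0
```

```bash
python3 - <<'E'
from h import *
st();plan([((432.6,-355.2,14),-.08,56)])
for n in("side","top"):
    im=optics.capture(n); cv2.imwrite(f"pics/{n}6.png",im[:,:,::-1])
    for t,z in(("separator",33),("lower_tray",12)):print(n,t,[(np.round(d["box"]).tolist(),round(d["confidence"],2)) for d in finder.boxes_of(t,n)])
a=cv2.imread("pics/side6.png")[150:260,310:420]; b=cv2.imread("pics/top6.png")[130:240,290:400]
cv2.imwrite("pics/c7.png",cv2.resize(np.hstack([a,b]),(800,400),interpolation=cv2.INTER_CUBIC))
E
```

```text
t 16.07 q [-1.308  0.637  2.216  1.707  0.91  -1.222] p [ 431.804 -352.702   75.13 ] yaw -0.0815 lean -56.1 z [ 0.827 -0.064 -0.558] F [0.423 0.517 0.1  ] w 91.6 ff 0.0
off [-0.418, 0.021, 0.291] rot [-0.0003, -0.0003, -0.0001] rows 3
side separator [([345.0, 201.0, 376.0, 222.0], 0.77)]
side lower_tray [([345.0, 220.0, 372.0, 229.0], 0.78)]
top separator [([212.0, 238.0, 260.0, 282.0], 0.84), ([330.0, 165.0, 356.0, 198.0], 0.65)]
top lower_tray [([329.0, 197.0, 354.0, 203.0], 0.73)]
```

View pics/c7.png

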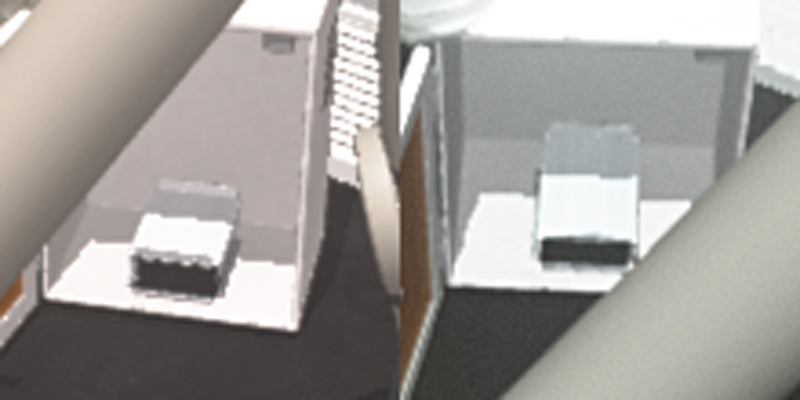

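```bash
python3 - <<'E'
from fit import *
for n in("side","top"):
    for d in finder.silhouettes("separator",n):
        B=np.round(d["box"]).astype(int)
        if B[0]<300: continue
        b=(B[0]-7,B[1]-7,B[2]+8,B[3]+8)
        print(n,fitu([(n,d["region"].astype(float),b)],sepolys(),[646,-78,-.044],33,[4,4,.05]),d["region"].sum())
    g=cv2.cvtColor(cv2.imread(f"pics/{n}6.png"),cv2.COLOR_BGR2GRAY)
    c=proj(n,pts([(0,-53,27),(0,53,27),(-35,-30,18.5),(35,-30,18.5)],646.5,-78,-.044,33)); print(c.round(1).tolist())
    u,v=c[0].round().astype(int); print("front",v-5,g[v-5:v+8,u-1:u+2].mean(1).round())
    u,v=c[1].round().astype(int); print("back",v-5,g[v-5:v+8,u-1:u+2].mean(1).round())
    for k in(2,3): u,v=c[k].round().astype(int); print("lat",u-5,g[v-1:v+2,u-5:u+6].mean(0).round())
E
```

```text
side (array([647.112, -78.229,  -0.036]), np.float64(23.9)) 573
side (array([646.   , -78.   ,  -0.044]), np.float64(128.0)) 128
[[357.1, 219.0], [364.3, 200.0], [346.4, 215.8], [371.0, 218.8]]
front 214 [251. 251. 251. 252. 250. 186. 174. 173.  90.  61.  62.  62.  63.]
back 195 [172. 173. 172. 171. 174. 193. 195. 193. 175. 167. 165. 166. 165.]
lat 341 [195. 195. 195. 195. 194. 207. 250. 253. 253. 246. 251.]
lat 366 [229. 242. 250. 253. 254. 202. 134. 110. 115. 142. 156.]
top (array([643.394, -76.279,  -0.054]), np.float64(24.5)) 848
[[341.7, 194.2], [342.9, 163.2], [328.3, 188.8], [355.4, 189.9]]
front 189 [247. 248. 248. 249. 248. 214. 144. 105.  61.  63.  64.  64.  64.]
back 158 [154. 152. 154. 154. 154. 151. 158. 172. 179. 177. 173. 174. 173.]
lat 323 [245. 245. 244. 240. 214. 242. 251. 248. 248. 247. 247.]
lat 350 [247. 247. 248. 249. 245. 214. 245. 245. 245. 245. 245.]
```

send_rows:
  offset:
    - [-0.209,0.01,0.146]
    - [-0.418,0.021,0.291]
    - [-0.418,0.021,0.291]
    - [-0.418,0.021,0.291]
  delta_rot:
    - [0,0,0]
    - [0,0,0]
    - [0,0,0]
    - [0,0,0]

```text
time: 16.98
tool_pos: [432.2, -357.5, 14.4]
tcp_rot: [-3.14, -0.98, -0.082]
contact_force: [0.1, -0.8, 1.0]
grip_width: 91.8
finger_force: 0.0
```

```bash
python3 - <<'E'
from h import *
st();plan([((432.6,-355.2,14),-.08,56)])
E
```

```text
t 16.98 q [-1.31   0.804  2.205  1.824  0.941 -1.416] p [ 432.204 -357.466   14.441] yaw -0.082 lean -56.14 z [ 0.828 -0.067 -0.557] F [ 0.085 -0.76   1.006] w 91.8 ff 0.0
off [-0.002, -0.019, 0.004] rot [0.0, -0.0004, -0.0002] rows 2
```

send_rows:
  offset:
    - [-0.002,-0.019,0.003]
    - [-0.002,-0.019,0.003]
  delta_rot:
    - [0,0,0]
    - [0,0,0]

```text
time: 17.23
tool_pos: [432.6, -355.2, 14.2]
tcp_rot: [3.141, -0.98, -0.08]
contact_force: [-0.1, -0.1, 0.3]
grip_width: 91.9
finger_force: 0.0
```

send_rows:
  offset:
    - [0,0,0]
    - [0,0,0]
    - [0,0,0]
    - [0,0,0]
    - [0,0,0]
    - [0,0,0]
  delta_rot:
    - [0,0,0]
    - [0,0,0]
    - [0,0,0]
    - [0,0,0]
    - [0,0,0]
    - [0,0,0]
  grip: 0.5

```text
time: 17.98
tool_pos: [432.5, -355.1, 13.3]
tcp_rot: [-3.14, -0.979, -0.082]
contact_force: [-0.9, 0.0, 0.8]
grip_width: 60.6
finger_force: 30.0
```

```bash
python3 - <<'E'
from h import *
st();o=get_obs();p=o["tool_pos"]
plan([((p[0],p[1],p[2]+15),-.081,56.1)])
E
```

```text
t 17.98 q [-1.307  0.807  2.21   1.831  0.942 -1.425] p [ 432.473 -355.132   13.327] yaw -0.0819 lean -56.11 z [ 0.827 -0.066 -0.558] F [-0.904  0.044  0.76 ] w 60.6 ff 29.99339461326599
off [0.104, -0.0, -0.07] rot [-0.0001, -0.0, -0.0001] rows 2
```

send_rows:
  offset:
    - [0.04,0,-0.027]
    - [0.1,0,-0.067]
    - [0.2,0,-0.135]
    - [0.3,0,-0.202]
    - [0.35,0,-0.235]
    - [0.35,0,-0.235]
  delta_rot:
    - [0,0,0]
    - [0,0,0]
    - [0,0,0]
    - [0,0,0]
    - [0,0,0]
    - [0,0,0]

```text
time: 18.73
tool_pos: [432.5, -355.3, 64.5]
tcp_rot: [3.141, -0.979, -0.08]
contact_force: [0.4, 0.7, -2.6]
grip_width: 61.1
finger_force: 30.0
```

```bash
python3 - <<'E'
from h import *
st()
for n,b in(("side",(436,215,490,270)),("top",(430,200,490,260))):
    im=optics.capture(n); cv2.imwrite(f"pics/{n}7.png",im[:,:,::-1]);g=cv2.cvtColor(im,cv2.COLOR_RGB2GRAY); x0,y0,x1,y1=b
    z=np.zeros(g.shape,np.uint8);z[y0:y1,x0:x1]=g[y0:y1,x0:x1]>150
    k,l,s,c=cv2.connectedComponentsWithStats(z)
    print(n,[(int(s[i,4]),c[i].round(1).tolist(),ray(n,c[i],37+50).round(0)[:2].tolist()) for i in range(1,k) if s[i,4]<30])
E
```

```text
t 18.73 q [-1.307  0.667  2.213  1.732  0.913 -1.259] p [ 432.507 -355.338   64.484] yaw -0.0798 lean -56.12 z [ 0.827 -0.067 -0.558] F [ 0.381  0.665 -2.551] w 61.1 ff 29.991745054721832
side [(22, [443.7, 229.5], [542.0, -309.0]), (2, [454.5, 239.0], [502.0, -338.0]), (5, [460.2, 239.6], [502.0, -352.0]), (4, [466.5, 240.5], [501.0, -367.0]), (4, [472.5, 241.5], [499.0, -382.0]), (2, [453.5, 242.0], [488.0, -336.0]), (5, [459.8, 242.6], [488.0, -351.0]), (5, [465.8, 243.6], [487.0, -366.0]), (2, [453.5, 245.0], [475.0, -336.0]), (21, [442.6, 246.7], [462.0, -309.0])]
top [(5, [470.0, 201.6], [551.0, -388.0]), (4, [451.5, 218.5], [499.0, -336.0]), (7, [457.3, 219.0], [497.0, -350.0]), (5, [463.6, 219.2], [497.0, -365.0]), (2, [449.0, 221.5], [490.0, -329.0]), (5, [451.4, 223.2], [485.0, -334.0]), (1, [455.0, 222.0], [489.0, -343.0]), (6, [457.8, 223.3], [485.0, -349.0]), (1, [461.0, 222.0], [489.0, -357.0]), (7, [464.3, 224.0], [483.0, -364.0]), (6, [470.5, 224.0], [483.0, -379.0]), (4, [451.8, 228.0], [471.0, -333.0]), (6, [456.0, 227.2], [473.0, -343.0]), (5, [462.4, 227.8], [472.0, -358.0]), (1, [468.0, 228.0], [471.0, -371.0]), (8, [471.1, 229.1], [468.0, -378.0]), (3, [450.3, 231.7], [460.0, -328.0]), (6, [468.8, 232.8], [457.0, -371.0]), (17, [431.2, 244.2], [424.0, -280.0]), (2, [453.0, 242.5], [430.0, -331.0])]
```

```bash
python3 - <<'E'
from h import *
plan([((442,-240,90),-.07,56.1),((490,-140,90),-.055,56.1),((535,-73.2,86),-.044,56.1)],vmax=40)
E
```

```text
off [0.182, -0.963, -0.12] rot [0.0014, 0.0, -0.0011] rows 4
off [0.191, -0.859, 0.283] rot [0.0019, 0.0, -0.0013] rows 4
off [0.164, -0.577, 0.304] rot [0.0015, 0.0, -0.001] rows 4
```

send_rows:
  offset:
    - [0.04,-0.2,-0.024]
    - [0.11,-0.58,-0.072]
    - [0.182,-0.963,-0.12]
    - [0.182,-0.963,-0.12]
    - [0.182,-0.963,-0.12]
  delta_rot:
    - [0,0,0]
    - [0.0007,0,-0.0006]
    - [0.0014,0,-0.0011]
    - [0.0014,0,-0.0011]
    - [0.0014,0,-0.0011]

```text
time: 19.45
tool_pos: [442.2, -240.7, 90.0]
tcp_rot: [3.141, -0.979, -0.069]
contact_force: [0.5, 0.3, -3.1]
grip_width: 60.8
finger_force: 30.0
```

send_rows:
  offset:
    - [0.04,-0.18,0.06]
    - [0.115,-0.52,0.17]
    - [0.191,-0.859,0.283]
    - [0.191,-0.859,0.283]
    - [0.191,-0.859,0.283]
  delta_rot:
    - [0,0,0]
    - [0.001,0,-0.0007]
    - [0.0019,0,-0.0013]
    - [0.0019,0,-0.0013]
    - [0.0019,0,-0.0013]

```text
time: 20.08
tool_pos: [490.5, -141.1, 90.1]
tcp_rot: [3.14, -0.98, -0.055]
contact_force: [-0.0, -0.3, -2.5]
grip_width: 60.6
finger_force: 30.0
```

send_rows:
  offset:
    - [0.05,-0.18,0.09]
    - [0.11,-0.38,0.2]
    - [0.164,-0.577,0.304]
    - [0.164,-0.577,0.304]
    - [0.164,-0.577,0.304]
  delta_rot:
    - [0,0,0]
    - [0.0008,0,-0.0005]
    - [0.0015,0,-0.001]
    - [0.0015,0,-0.001]
    - [0.0015,0,-0.001]

```text
time: 20.7
tool_pos: [535.0, -74.9, 86.1]
tcp_rot: [3.141, -0.979, -0.046]
contact_force: [-0.2, -0.7, -3.5]
grip_width: 60.7
finger_force: 30.0
```

```bash
python3 - <<'E'
from h import *
st();plan([((595,-75.7,85),-.044,56.1),((614.1,-76.4,85),-.044,56.1)],vmax=40)
E
```

```text
t 20.7 q [-0.505  0.582  2.465  2.651  0.895 -1.518] p [534.978 -74.93   86.118] yaw -0.0458 lean -56.11 z [ 0.829 -0.039 -0.558] F [-0.207 -0.666 -3.508] w 60.7 ff 29.99153584241867
off [0.271, -0.017, 0.42] rot [0.0003, -0.0, -0.0002] rows 3
off [0.089, -0.001, 0.132] rot [0.0, -0.0, 0.0] rows 2
```

send_rows:
  offset:
    - [0.08,-0.005,0.12]
    - [0.18,-0.011,0.28]
    - [0.271,-0.017,0.42]
    - [0.271,-0.017,0.42]
    - [0.271,-0.017,0.42]
  delta_rot:
    - [0,0,0]
    - [0,0,0]
    - [0.0003,0,-0.0002]
    - [0.0003,0,-0.0002]
    - [0.0003,0,-0.0002]

```text
time: 21.32
tool_pos: [593.9, -74.8, 84.6]
tcp_rot: [-3.141, -0.978, -0.044]
contact_force: [-0.4, 0.2, -1.8]
grip_width: 60.9
finger_force: 30.0
```

send_rows:
  offset:
    - [0.045,0,0.066]
    - [0.089,0,0.132]
    - [0.089,0,0.132]
    - [0.089,0,0.132]
  delta_rot:
    - [0,0,0]
    - [0,0,0]
    - [0,0,0]
    - [0,0,0]

```text
time: 21.82
tool_pos: [614.0, -74.3, 85.0]
tcp_rot: [3.141, -0.979, -0.041]
contact_force: [0.1, -0.3, -2.4]
grip_width: 60.5
finger_force: 30.0
```

```bash
python3 - <<'E'
from h import *
st();plan([((614.1,-76.4,75),-.044,56.1),((614.1,-76.4,69),-.044,56.1)],vmax=40)
E
```

```text
t 21.82 q [-0.396  0.602  2.258  2.689  0.719 -1.424] p [613.991 -74.343  84.978] yaw -0.0409 lean -56.08 z [ 0.829 -0.034 -0.558] F [ 0.067 -0.259 -2.363] w 60.5 ff 29.991686046123505
off [-0.068, 0.017, 0.048] rot [-0.0004, 0.0001, 0.0003] rows 2
off [-0.042, 0.0, 0.028] rot [0.0, -0.0, -0.0] rows 2
```

send_rows:
  offset:
    - [-0.03,0.01,0.02]
    - [-0.068,0.017,0.048]
    - [-0.068,0.017,0.048]
  delta_rot:
    - [-0.0004,0,0.0003]
    - [-0.0004,0,0.0003]
    - [-0.0004,0,0.0003]

```text
time: 22.2
tool_pos: [614.0, -76.7, 74.2]
tcp_rot: [-3.141, -0.978, -0.046]
contact_force: [-0.1, -0.5, -2.2]
grip_width: 60.7
finger_force: 30.0
```

send_rows:
  offset:
    - [-0.02,0,0.014]
    - [-0.042,0,0.028]
    - [-0.042,0,0.028]
  delta_rot:
    - [0,0,0]
    - [0,0,0]
    - [0,0,0]

```text
time: 22.58
tool_pos: [614.4, -76.7, 68.9]
tcp_rot: [-3.142, -0.979, -0.045]
contact_force: [0.1, -0.4, -2.7]
grip_width: 60.6
finger_force: 30.0
```

```bash
python3 - <<'E'
from h import *
st()
g={}
for n in("side","top"): im=optics.capture(n); cv2.imwrite(f"pics/{n}8.png",im[:,:,::-1])
plan([((614.1,-76.4,66.5),-.044,56.1)],vmax=40)
E
```

```text
t 22.57 q [-0.399  0.648  2.26   2.712  0.763 -1.454] p [614.35  -76.693  68.907] yaw -0.0448 lean -56.1 z [ 0.829 -0.037 -0.558] F [ 0.106 -0.411 -2.655] w 60.6 ff 29.989404380321503
off [-0.019, -0.002, 0.01] rot [0.0001, -0.0, -0.0001] rows 2
```

send_rows:
  offset:
    - [-0.009,0,0.006]
    - [-0.018,0,0.012]
    - [-0.018,0,0.012]
  delta_rot:
    - [0,0,0]
    - [0,0,0]
    - [0,0,0]

```text
time: 23.05
tool_pos: [614.6, -76.8, 66.8]
tcp_rot: [3.141, -0.98, -0.044]
contact_force: [1.6, 0.3, -0.7]
grip_width: 60.7
finger_force: 30.0
```

send_rows:
  offset:
    - [-0.006,0,0.004]
    - [-0.01,0,0.007]
    - [-0.01,0,0.007]
  delta_rot:
    - [0,0,0]
    - [0,0,0]
    - [0,0,0]

```text
time: 23.42
tool_pos: [614.9, -76.8, 65.6]
tcp_rot: [3.141, -0.981, -0.044]
contact_force: [3.0, -0.9, 0.8]
grip_width: 60.4
finger_force: 30.0
```

send_rows:
  offset:
    - [0.009,0,0.014]
    - [0.009,0,0.014]
    - [0.009,0,0.014]
  delta_rot:
    - [0,0,0]
    - [0,0,0]
    - [0,0,0]

```text
time: 23.8
tool_pos: [616.0, -76.6, 64.9]
tcp_rot: [-3.141, -0.979, -0.045]
contact_force: [-1.9, -0.3, 1.3]
grip_width: 60.9
finger_force: 30.0
```

send_rows:
  offset:
    - [0,0,0]
    - [0,0,0]
  delta_rot:
    - [0,0,0]
    - [0,0,0]

```text
time: 24.05
tool_pos: [616.1, -76.7, 64.8]
tcp_rot: [-3.141, -0.979, -0.045]
contact_force: [-2.8, -0.2, 1.4]
grip_width: 60.9
finger_force: 30.0
```

send_rows:
  offset:
    - [-0.003,0,-0.005]
    - [-0.003,0,-0.005]
    - [-0.003,0,-0.005]
  delta_rot:
    - [0,0,0]
    - [0,0,0]
    - [0,0,0]

```text
time: 24.42
tool_pos: [615.6, -76.7, 64.9]
tcp_rot: [3.141, -0.979, -0.044]
contact_force: [0.5, -0.4, -1.8]
grip_width: 60.7
finger_force: 30.0
```

send_rows:
  offset:
    - [0,0,0]
    - [0,0,0]
    - [0,0,0]
    - [0,0,0]
    - [0,0,0]
  delta_rot:
    - [0,0,0]
    - [0,0,0]
    - [0,0,0]
    - [0,0,0]
    - [0,0,0]
  grip: 0.98

```text
time: 25.05
tool_pos: [615.6, -76.7, 65.0]
tcp_rot: [3.142, -0.979, -0.045]
contact_force: [-0.7, 0.2, -1.3]
grip_width: 90.0
finger_force: 0.0
```

```bash
python3 - <<'E'
from h import *
st()
plan([((606,-76.2,105),-.044,56),((480,-120,120),-.044,56)])
E
```

```text
t 25.05 q [-0.398  0.66   2.257  2.717  0.771 -1.46 ] p [615.596 -76.717  65.047] yaw -0.0447 lean -56.11 z [ 0.829 -0.037 -0.558] F [-0.737  0.246 -1.307] w 90.0 ff 0.0
off [0.232, -0.001, -0.252] rot [0.0001, -0.0003, -0.0001] rows 2
off [-0.474, 0.411, -0.926] rot [-0.0, 0.0, 0.0] rows 4
```

send_rows:
  offset:
    - [0.116,0,-0.126]
    - [0.232,0,-0.252]
    - [0.232,0,-0.252]
  delta_rot:
    - [0,0,0]
    - [0,0,0]
    - [0,0,0]

```text
time: 25.42
tool_pos: [606.3, -76.4, 106.5]
tcp_rot: [3.14, -0.982, -0.043]
contact_force: [0.4, -0.3, -0.1]
grip_width: 90.2
finger_force: 0.0
```

send_rows:
  offset:
    - [-0.237,0.205,-0.463]
    - [-0.474,0.411,-0.926]
    - [-0.474,0.411,-0.926]
    - [-0.474,0.411,-0.926]
  delta_rot:
    - [0,0,0]
    - [0,0,0]
    - [0,0,0]
    - [0,0,0]

```text
time: 25.92
tool_pos: [480.2, -121.2, 119.6]
tcp_rot: [3.142, -0.979, -0.047]
contact_force: [0.0, -0.3, 0.0]
grip_width: 89.9
finger_force: 0.0
```

```bash
cat > door.py <<'E'
from fk import *
C=np.array([648.1,-78.]);Y=-.044;H=C+Ro.from_euler("z",Y).apply([-72,104,0])[:2]
def dp(phi,rho,off,z=206):   # tool centre 'off' mm outside door mid-plane; tangent heading
    a=-np.pi/2+Y-phi; d=np.array([np.cos(a),np.sin(a)]);t=np.array([-d[1],d[0]])
    return np.r_[H+rho*d-off*t,z],a+np.pi/2
E
python3 - <<'E'
from door import *
st()
q0=np.array([0.2,.3,1.5,0,1.3,0]);
for dy in(0,np.pi/2,-np.pi/2,np.pi):
  print("dyaw",dy)
  for phi in(1.95,1.4,.9,.4,0):
    p,y=dp(phi,150,30 if phi>1.9 else 17)
    q,e=IK(p,y+dy,0,q0);print(round(phi,2),p.round(),round(((y+dy+np.pi)%(2*np.pi))-np.pi,2),q,e<1e-4)
E
```

```text
t 25.93 q [-0.787  0.448  2.544  2.323  0.873 -1.439] p [ 480.171 -121.192  119.558] yaw -0.047 lean -56.12 z [ 0.829 -0.039 -0.558] F [ 0.035 -0.31   0.018] w 89.9 ff 0.0
dyaw 0
1.95 [456. 118. 206.] -1.99 [ 0.09   0.264  1.698  0.     1.18  -2.628] True
1.4 [430.  27. 206.] -1.44 [-0.004  0.195  1.801 -0.156  1.134 -3.09 ] False
0.9 [449. -45. 206.] -0.94 [-0.27   0.228  1.747  0.     1.167  2.245] True
0.4 [501. -99. 206.] -0.44 [-0.345  0.334  1.596  0.     1.211  1.669] True
0 [ 557. -120.  206.] -0.04 [-0.347  0.441  1.43   0.     1.271  1.268] True
dyaw 1.5707963267948966
1.95 [456. 118. 206.] -0.42 [0.09  0.264 1.698 0.    1.18  2.084] True
1.4 [430.  27. 206.] 0.13 [-0.116  0.19   1.797  0.     1.155  1.328] True
0.9 [449. -45. 206.] 0.63 [-0.27   0.228  1.747 -0.     1.167  0.674] True
0.4 [501. -99. 206.] 1.13 [-0.345  0.334  1.596 -0.     1.211  0.099] True
0 [ 557. -120.  206.] 1.53 [-0.347  0.441  1.43   0.     1.271 -0.303] True
dyaw -1.5707963267948966
1.95 [456. 118. 206.] 2.72 [ 0.09   0.264  1.698  0.     1.18  -1.057] True
1.4 [430.  27. 206.] -3.01 [-0.116  0.19   1.797 -0.     1.155 -1.813] True
0.9 [449. -45. 206.] -2.51 [-0.27   0.228  1.747  0.     1.167 -2.468] True
0.4 [501. -99. 206.] -2.01 [-0.345  0.334  1.596 -0.     1.211 -3.043] True
0 [ 557. -120.  206.] -1.61 [-0.243  0.434  1.458 -0.186  1.22  -3.09 ] False
dyaw 3.141592653589793
1.95 [456. 118. 206.] 1.15 [ 0.09   0.264  1.698 -0.     1.18   0.514] True
1.4 [430.  27. 206.] 1.7 [-0.116  0.19   1.797 -0.     1.155 -0.242] True
0.9 [449. -45. 206.] 2.2 [-0.27   0.228  1.747 -0.     1.167 -0.897] True
0.4 [501. -99. 206.] 2.7 [-0.345  0.334  1.596 -0.     1.211 -1.472] True
0 [ 557. -120.  206.] 3.1 [-0.347  0.441  1.43   0.     1.271 -1.873] True
```

```bash
python3 - <<'E'
from door import *
print(dp(2.1,150,5),dp(1.78,204,0),H)
plan([((440,-130,220),-.044,30),((430,-110,292),-.044,0)],amax=8)
E
```

```text
(array([457.431, 114.616, 206.   ]), -2.144) (array([383.249,  80.17 , 206.   ]), -1.8239999999999998) [580.744  29.066]
off [0.51, 0.089, -0.741] rot [0.0003, -0.0725, -0.0004] rows 5
off [0.222, -0.163, -0.565] rot [0.0001, -0.0834, 0.0] rows 5
```

send_rows:
  offset:
    - [0.51,0.089,-0.741]
    - [0.51,0.089,-0.741]
    - [0.51,0.089,-0.741]
    - [0.51,0.089,-0.741]
    - [0.51,0.089,-0.741]
    - [0.51,0.089,-0.741]
  delta_rot:
    - [0,-0.0725,0]
    - [0,-0.0725,0]
    - [0,-0.0725,0]
    - [0,-0.0725,0]
    - [0,-0.0725,0]
    - [0,-0.0725,0]
  grip: 0

```text
time: 26.68
tool_pos: [449.4, -108.9, 208.2]
tcp_rot: [-3.041, -0.631, -0.028]
contact_force: [-0.2, 0.2, -0.5]
grip_width: 34.6
finger_force: 0.0
```

```bash
python3 - <<'E'
from door import *
st()
plan([((430,-110,292),-.044,0)],amax=8)
E
```

```text
t 26.68 q [-0.74   0.018  2.197  0.836  0.667  0.219] p [ 449.42  -108.94   208.207] yaw -0.0284 lean -36.14 z [ 0.589  0.084 -0.803] F [-0.196  0.234 -0.533] w 34.6 ff 0.0
off [0.281, -0.053, -0.657] rot [-0.0163, -0.1002, 0.0074] rows 6
```

send_rows:
  offset:
    - [0.281,-0.053,-0.657]
    - [0.281,-0.053,-0.657]
    - [0.281,-0.053,-0.657]
    - [0.281,-0.053,-0.657]
    - [0.281,-0.053,-0.657]
    - [0.281,-0.053,-0.657]
    - [0.281,-0.053,-0.657]
  delta_rot:
    - [-0.0163,-0.1002,0.0074]
    - [-0.0163,-0.1002,0.0074]
    - [-0.0163,-0.1002,0.0074]
    - [-0.0163,-0.1002,0.0074]
    - [-0.0163,-0.1002,0.0074]
    - [-0.0163,-0.1002,0.0074]
    - [-0.0163,-0.1002,0.0074]

```text
time: 27.55
tool_pos: [429.1, -109.4, 290.4]
tcp_rot: [-3.139, -0.001, -0.043]
contact_force: [-0.1, -0.2, 0.2]
grip_width: 0.3
finger_force: 0.0
```

```bash
python3 - <<'E'
from door import *
st()
for n in("side","top"):
    im=optics.capture(n); cv2.imwrite(f"pics/{n}9.png",im[:,:,::-1])
    for t in("upper_tray","separator","lower_tray"): print(n,t,[(np.round(d["box"]).tolist(),round(d["confidence"],2)) for d in finder.boxes_of(t,n)])
plan([((436,0,292),-.044,0),((457,118,292),-.044,0),((457,118,206),-.044,0)])
E
```

```text
t 27.55 q [-0.425  0.142  1.614  0.003  1.386  1.189] p [ 429.07  -109.446  290.402] yaw -0.0434 lean -0.06 z [ 0.001  0.003 -1.   ] F [-0.083 -0.209  0.165] w 0.3 ff 0.0
side upper_tray [([349.0, 192.0, 374.0, 219.0], 0.89)]
side separator [([230.0, 240.0, 271.0, 265.0], 0.77), ([345.0, 217.0, 374.0, 222.0], 0.59)]
side lower_tray [([345.0, 220.0, 372.0, 229.0], 0.63)]
top upper_tray [([330.0, 162.0, 353.0, 196.0], 0.58), ([461.0, 190.0, 490.0, 222.0], 0.46)]
top separator [([213.0, 239.0, 261.0, 282.0], 0.73)]
top lower_tray [([331.0, 196.0, 355.0, 200.0], 0.68)]
off [0.019, -0.925, -0.009] rot [-0.0002, -0.0001, -0.0004] rows 4
off [0.131, -0.983, 0.0] rot [-0.0, -0.0, 0.0] rows 3
off [0.001, -0.007, 0.0] rot [-0.0, -0.0, 0.0] rows 2
off [0.0, 0.0, 0.717] rot [-0.0, -0.0, 0.0] rows 3
```

```bash
python3 - <<'E'
from fit import *
for n in("side","top"):
    r=finder.silhouettes("upper_tray",n)[0];B=np.round(r["box"]).astype(int);b=(B[0]-6,B[1]-6,B[2]+7,B[3]+7)
    print(n,B,fit([(n,r["region"].astype(float),b)],tray,[646,-78,-.044,42,28],51.5,[4,4,.05,3,3])[:2])
    P=pts(tray([0,0,0,42,28]),646,-78,-.044,51.5);q=proj(n,P);print(q.min(0).round(1),q.max(0).round(1))
E
```

```text
side [348 195 376 220] (array([656.41 , -78.039,  -0.007,  25.151,  28.43 ]), np.float64(53.43048058439062))
[346.2 192.2] [374.7 221.9]
top [331 161 352 194] (array([645.582, -76.241,  -0.039,  37.608,  29.456]), np.float64(340.45247212610536))
[329.2 158.5] [354.9 195. ]
```

send_rows:
  offset:
    - [0.01,-0.46,-0.005]
    - [0.019,-0.925,-0.009]
    - [0.019,-0.925,-0.009]
    - [0.019,-0.925,-0.009]
  delta_rot:
    - [0,0,0]
    - [0,0,0]
    - [0,0,0]
    - [0,0,0]

```text
time: 28.55
tool_pos: [436.0, -0.0, 291.8]
tcp_rot: [-3.141, -0.0, -0.045]
contact_force: [0.2, -0.4, -0.1]
grip_width: 0.4
finger_force: 0.0
```

send_rows:
  offset:
    - [0.065,-0.495,0]
    - [0.131,-0.99,0]
    - [0.131,-0.99,0]
    - [0.131,-0.99,0]
  delta_rot:
    - [0,0,0]
    - [0,0,0]
    - [0,0,0]
    - [0,0,0]

```text
time: 29.05
tool_pos: [457.3, 116.9, 291.7]
tcp_rot: [-3.141, 0.0, -0.047]
contact_force: [0.2, -0.4, 0.3]
grip_width: 0.5
finger_force: 0.0
```

```bash
python3 - <<'E'
from door import *
st()
plan([((457,118,206),-.044,0)])
E
```

```text
t 29.05 q [0.087 0.198 1.542 0.001 1.403 1.705] p [457.337 116.884 291.727] yaw -0.0468 lean 0.02 z [-0.     0.001 -1.   ] F [ 0.217 -0.396  0.31 ] w 0.5 ff 0.0
off [-0.003, -0.009, 0.714] rot [-0.0001, 0.0, -0.0004] rows 3
```

```bash
python3 - <<'E'
from h import *
for n,b in(("side",(340,185,380,225)),("top",(322,150,362,200))):
    im=cv2.imread(f"pics/{n}9.png");g=cv2.cvtColor(im,cv2.COLOR_BGR2GRAY);x0,y0,x1,y1=b
    dark=cv2.morphologyEx(g,cv2.MORPH_TOPHAT,np.ones((5,5)))
    z=np.zeros(g.shape,np.uint8);z[y0:y1,x0:x1]=dark[y0:y1,x0:x1]>45
    k,l,s,c=cv2.connectedComponentsWithStats(z)
    print(n,[(int(s[i,4]),c[i].round(1).tolist(),ray(n,c[i],88.5).round(0)[:2].tolist()) for i in range(1,k) if 1<s[i,4]<30])
    print(g[y0+5:y1-2:1,x0+8:x1-6:2] if n=="side" else "")
E
```

```text
side [(8, [359.5, 199.5], [651.0, -73.0]), (8, [353.5, 201.5], [637.0, -58.0]), (6, [364.8, 200.3], [649.0, -88.0]), (6, [369.0, 203.5], [634.0, -102.0]), (3, [351.0, 206.0], [612.0, -55.0]), (7, [350.7, 209.4], [594.0, -57.0]), (2, [366.5, 208.0], [609.0, -99.0]), (5, [366.6, 211.2], [593.0, -101.0]), (3, [372.0, 214.0], [581.0, -118.0])]
[[173 172 171 174 173 171 170 171 171 172 170 171 171]
 [173 170 173 173 171 171 171 171 173 171 170 168 171]
 [172 170 173 169 168 172 172 173 171 170 170 168 169]
 [170 171 173 140 135 169 171 167 166 168 171 170 169]
 [169 169 171  86 100 155 150 112 126 141 165 167 165]
 [169 169 166  89  67  87  82  78  99  98 131 112 106]
 [169 169 143 116  75  71 119  82  71  71 102  76  73]
 [169 171 136  78  85  70  99 133 102  96  76  98  72]
 [170 172 102 119  83  76  74  94  65  72  76 102 122]
 [169 169  78 100 127 145 141  73  98  95  63  74  82]
 [169 167  79  73  90 129 205  90 216 209  85 109  87]
 [169 165 143 145  80  67  89  62 108 122  63  71  65]
 [170 139 135 204  82  58  57  59  60  62  81  82  58]
 [170 107  71  92  62  67  63  63  60  59 1
[... 849 characters left out ...]
9 186 163 172 202 157 102  84  75 131 117]
 [118 182 199 175 168 167 175 168 154 170 162 161  88]
 [ 66 132 110 159 159 145 187 172 162 171 149 155 100]
 [ 64  61  55  73  87  71 176 167 124 181 176 153 105]]
top [(5, [346.2, 152.6], [711.0, -88.0]), (16, [352.7, 153.4], [708.0, -105.0]), (4, [339.5, 161.5], [679.0, -70.0]), (5, [345.2, 161.6], [679.0, -85.0]), (15, [356.7, 162.3], [677.0, -115.0]), (5, [338.8, 165.4], [665.0, -68.0]), (5, [345.2, 165.0], [667.0, -85.0]), (11, [349.6, 166.8], [661.0, -96.0]), (2, [342.5, 168.0], [657.0, -78.0]), (3, [349.0, 173.0], [640.0, -94.0]), (4, [350.5, 182.5], [608.0, -97.0]), (5, [333.2, 185.6], [598.0, -54.0]), (10, [350.1, 186.3], [596.0, -96.0])]
```

send_rows:
  offset:
    - [0,-0.009,0.357]
    - [0,-0.009,0.714]
    - [0,-0.009,0.714]
  delta_rot:
    - [0,0,0]
    - [0,0,0]
    - [0,0,0]

```text
time: 29.42
tool_pos: [455.5, 117.3, 204.2]
tcp_rot: [-3.141, 0.006, -0.049]
contact_force: [0.2, 0.6, -0.1]
grip_width: 0.9
finger_force: 0.0
```

```bash
cat > d2.py <<'E'
from door import *
import sys
def tp(phi,rho=150): return dp(phi,rho,5+19*abs(np.sin(phi))+11*abs(np.cos(phi)),205)[0]
if __name__=="__main__":
    st();o=get_obs();p=o["tool_pos"]
    ph=[float(x) for x in sys.argv[1].split(",")]
    Q=RT(-.044,0)
    for f in ph: d=Q.inv().apply(tp(f)-p)/120; print(f,tp(f).round(1),d.round(3).tolist())
E
python3 d2.py 1.8,1.65,1.5,1.35,1.2,1.05,0.9,0.75,0.6,0.45,0.3
```

```text
t 29.43 q [0.088 0.267 1.699 0.001 1.182 1.707] p [455.542 117.293 204.188] yaw -0.0487 lean 0.35 z [-0.006  0.001 -1.   ] F [ 0.202  0.571 -0.112] w 0.9 ff 0.0
1.8 [443.3  94.6 205. ] [-0.093, 0.194, -0.007]
1.65 [434.9  72.1 205. ] [-0.155, 0.384, -0.007]
1.5 [430.1  49.8 205. ] [-0.187, 0.571, -0.007]
1.35 [428.5  28.2 205. ] [-0.192, 0.751, -0.007]
1.2 [430.1   6.2 205. ] [-0.171, 0.934, -0.007]
1.05 [435.1 -15.8 205. ] [-0.121, 1.116, -0.007]
0.9 [443.6 -37.3 205. ] [-0.043, 1.291, -0.007]
0.75 [455.5 -57.5 205. ] [0.064, 1.456, -0.007]
0.6 [470.8 -76.  205. ] [0.198, 1.604, -0.007]
0.45 [489.2 -92.  205. ] [0.357, 1.73, -0.007]
0.3 [ 510.3 -105.   205. ] [0.537, 1.831, -0.007]
```

send_rows:
  offset:
    - [-0.093,0.194,-0.007]
    - [-0.13,0.29,-0.007]
    - [-0.155,0.384,-0.007]
    - [-0.187,0.571,-0.007]
    - [-0.192,0.751,-0.007]
    - [-0.171,0.934,-0.007]
    - [-0.171,0.934,-0.007]
  delta_rot:
    - [0,0,0]
    - [0,0,0]
    - [0,0,0]
    - [0,0,0]
    - [0,0,0]
    - [0,0,0]
    - [0,0,0]

```text
time: 30.3
tool_pos: [432.0, 7.1, 207.6]
tcp_rot: [-3.14, -0.001, -0.048]
contact_force: [1.2, 1.3, -0.1]
grip_width: 0.4
finger_force: 0.0
```

```bash
python3 d2.py 1.05,0.9,0.75,0.6,0.45,0.3,.2,.1; python3 - <<'E'
from h import *
for n in("side","top"):
    im=optics.capture(n); cv2.imwrite(f"pics/{n}10.png",im[:,:,::-1])
# amber pixels vs start
for f in("top0","top10"):
    h=cv2.cvtColor(cv2.imread(f"pics/{f}.png"),cv2.COLOR_BGR2HSV); m=(h[:,:,0]>4)&(h[:,:,0]<16)&(h[:,:,1]>110)&(h[:,:,2]>50); m[:, :230]=0;m[:,420:]=0; v,u=np.nonzero(m); print(f,m.sum(),u.min() if m.any() else 0,u.max() if m.any() else 0,v.min() if m.any() else 0,v.max() if m.any() else 0)
E
```

```text
t 30.3 q [-0.162  0.19   1.792  0.002  1.158  1.456] p [432.033   7.112 207.554] yaw -0.0483 lean -0.08 z [ 0.001  0.001 -1.   ] F [ 1.158  1.339 -0.059] w 0.4 ff 0.0
1.05 [435.1 -15.8 205. ] [0.034, 0.19, 0.021]
0.9 [443.6 -37.3 205. ] [0.112, 0.365, 0.021]
0.75 [455.5 -57.5 205. ] [0.219, 0.53, 0.021]
0.6 [470.8 -76.  205. ] [0.354, 0.678, 0.021]
0.45 [489.2 -92.  205. ] [0.512, 0.804, 0.021]
0.3 [ 510.3 -105.   205. ] [0.692, 0.905, 0.021]
0.2 [ 525.5 -111.8  205. ] [0.822, 0.955, 0.021]
0.1 [ 541.6 -116.8  205. ] [0.957, 0.992, 0.021]
top0 409 278 296 185 254
top10 776 305 419 163 255
```

send_rows:
  offset:
    - [0.034,0.19,0.01]
    - [0.112,0.365,0.01]
    - [0.219,0.53,0.01]
    - [0.354,0.678,0.01]
    - [0.512,0.804,0.01]
    - [0.692,0.905,0.01]
    - [0.822,0.955,0.01]
    - [0.822,0.955,0.01]
  delta_rot:
    - [0,0,0]
    - [0,0,0]
    - [0,0,0]
    - [0,0,0]
    - [0,0,0]
    - [0,0,0]
    - [0,0,0]
    - [0,0,0]

```text
time: 31.4
tool_pos: [525.7, -111.0, 205.2]
tcp_rot: [-3.14, -0.0, -0.046]
contact_force: [0.1, 1.0, 0.8]
grip_width: 0.4
finger_force: 0.0
```

```bash
python3 d2.py .1,.05,0.02,0,-.02
```

```text
t 31.4 q [-0.352  0.383  1.525  0.002  1.235  1.264] p [ 525.744 -110.975  205.153] yaw -0.0458 lean -0.0 z [ 0.     0.002 -1.   ] F [0.075 1.029 0.751] w 0.4 ff 0.0
0.1 [ 541.6 -116.8  205. ] [0.134, 0.043, 0.001]
0.05 [ 549.8 -118.7  205. ] [0.203, 0.055, 0.001]
0.02 [ 554.8 -119.6  205. ] [0.245, 0.061, 0.001]
0.0 [ 558.2 -120.1  205. ] [0.273, 0.064, 0.001]
-0.02 [ 560.8 -120.5  205. ] [0.295, 0.066, 0.001]
```

Push slowly through the catch.

send_rows:
  offset:
    - [0.07,0.02,0]
    - [0.134,0.043,0]
    - [0.18,0.05,0]
    - [0.203,0.055,0]
    - [0.225,0.058,0]
    - [0.245,0.061,0]
    - [0.245,0.061,0]
  delta_rot:
    - [0,0,0]
    - [0,0,0]
    - [0,0,0]
    - [0,0,0]
    - [0,0,0]
    - [0,0,0]
    - [0,0,0]

```text
time: 32.28
tool_pos: [552.5, -118.9, 205.6]
tcp_rot: [-3.139, 0.003, -0.046]
contact_force: [-5.8, 1.8, 2.3]
grip_width: 0.4
finger_force: 3.1
```

send_rows:
  offset:
    - [0.014,0,0]
    - [0.028,0,0]
    - [0.028,0,0]
  delta_rot:
    - [0,0,0]
    - [0,0,0]
    - [0,0,0]

```text
time: 32.65
tool_pos: [556.9, -119.4, 205.6]
tcp_rot: [-3.14, 0.0, -0.046]
contact_force: [-1.4, 0.8, 0.8]
grip_width: 0.7
finger_force: 1.3
```

send_rows:
  offset:
    - [0.015,0,0]
    - [0.025,0,0]
    - [0.025,0,0]
  delta_rot:
    - [0,0,0]
    - [0,0,0]
    - [0,0,0]

```text
time: 33.02
tool_pos: [560.9, -119.7, 205.7]
tcp_rot: [-3.14, -0.001, -0.046]
contact_force: [0.8, 0.6, -0.2]
grip_width: 0.1
finger_force: 0.0
```

send_rows:
  offset:
    - [0.015,0,0]
    - [0.015,0,0]
  delta_rot:
    - [0,0,0]
    - [0,0,0]

```text
time: 33.28
tool_pos: [562.4, -119.7, 205.7]
tcp_rot: [-3.14, -0.001, -0.046]
contact_force: [-0.6, 0.1, 0.8]
grip_width: 0.6
finger_force: 0.0
```

send_rows:
  offset:
    - [0.015,0,0]
    - [0.025,0,0]
    - [0.025,0,0]
  delta_rot:
    - [0,0,0]
    - [0,0,0]
    - [0,0,0]

```text
time: 33.65
tool_pos: [562.4, -119.7, 205.7]
tcp_rot: [-3.14, 0.006, -0.046]
contact_force: [-14.2, 0.2, 6.7]
grip_width: 0.5
finger_force: 6.5
```

```bash
python3 - <<'E'
from h import *
st()
plan([((480,-130,290),-.044,0)])
E
```

```text
t 33.65 q [-0.343  0.454  1.41  -0.     1.284  1.274] p [ 562.394 -119.671  205.659] yaw -0.0456 lean 0.34 z [-0.006  0.002 -1.   ] F [-14.193   0.244   6.672] w 0.5 ff 6.497570537030697
off [-0.686, 0.116, -0.699] rot [-0.0003, 0.0009, -0.0003] rows 4
```

Hard stop at 14 N: door is home. Back straight off, then up and away.

send_rows:
  offset:
    - [-0.2,0,0]
    - [-0.5,0,0]
    - [-0.8,0,0]
    - [-0.8,0,0]
  delta_rot:
    - [0,0,0]
    - [0,0,0]
    - [0,0,0]
    - [0,0,0]

```text
time: 34.15
tool_pos: [467.7, -115.2, 206.0]
tcp_rot: [-3.14, -0.0, -0.046]
contact_force: [1.0, 0.5, -0.5]
grip_width: 0.7
finger_force: 0.0
```

send_rows:
  offset:
    - [0,0.4,-0.3]
    - [0,0.9,-0.6]
    - [0,0.9,-0.6]
    - [0,0.9,-0.6]
  delta_rot:
    - [0,0,0]
    - [0,0,0]
    - [0,0,0]
    - [0,0,0]

```text
time: 34.65
tool_pos: [464.6, -223.4, 276.9]
tcp_rot: [-3.139, -0.0, -0.047]
contact_force: [0.2, 0.5, -2.1]
grip_width: 0.5
finger_force: 0.0
```

```bash
python3 - <<'E'
from door import *
st()
from h import *
for n in("side","top"):
    im=optics.capture(n); cv2.imwrite(f"pics/{n}11.png",im[:,:,::-1])
    h=cv2.cvtColor(im,cv2.COLOR_RGB2HSV); m=((h[:,:,0]>4)&(h[:,:,0]<18)&(h[:,:,1]>90)&(h[:,:,2]>40)).astype(np.uint8)
    # predicted pane region when shut, inset 25 mm
    a=-np.pi/2-.044
    P=[np.r_[H+r*np.array([np.cos(a),np.sin(a)]),z] for r,z in((4,10),(204,10),(204,258),(4,258))]
    q=proj(n,P); print(n,"door corners",q.round(1).tolist())
    z=np.zeros_like(m);cv2.fillConvexPoly(z,cv2.convexHull((q).astype(np.int32)),1); z=cv2.dilate(z,np.ones((9,9)));mm=m*z
    v,u=np.nonzero(mm);print(mm.sum(),u.min(),u.max(),v.min(),v.max())
    for t in("amber_bottle_short","amber_bottle_tall","beaker","small_amber_black_cap","small_amber_white_cap","timer"):
        print(n,t,[(np.round(d["uv"],0).tolist(),ray(n,d["uv"],0).round(0)[:2]) for d in finder.pinpoint(t,n)][:2])
E
```

```text
t 34.65 q [-0.598  0.29   1.459  0.002  1.394  1.019] p [ 464.578 -223.447  276.928] yaw -0.0467 lean -0.01 z [ 0.     0.002 -1.   ] F [ 0.204  0.456 -2.118] w 0.5 ff 0.0
side door corners [[320.5, 233.0], [391.3, 242.1], [396.7, 160.4], [319.3, 152.6]]
3825 328 386 162 233
side amber_bottle_short [([193.0, 236.0], array([515., 380.]))]
side amber_bottle_tall [([242.0, 214.0], array([652., 280.]))]
side beaker []
side small_amber_black_cap [([174.0, 285.0], array([296., 343.]))]
side small_amber_white_cap [([159.0, 275.0], array([325., 397.]))]
side timer [([418.0, 320.0], array([ 278., -268.])), ([192.0, 236.0], array([513., 381.]))]
top door corners [[302.5, 209.9], [379.3, 213.2], [390.0, 145.0], [299.4, 141.6]]
1164 310 374 172 207
top amber_bottle_short [([167.0, 238.0], array([496., 368.]))]
top amber_bottle_tall []
top beaker [([469.0, 210.0], array([ 594., -413.]))]
top small_amber_black_cap [([159.0, 310.0], array([293., 352.]))]
top small_amber_white_cap [([144.0, 296.0], array([329., 394.]))]
top timer [([427.0, 320.0], array([ 274., -269.]))]
```

```bash
python3 -c "
from plant import ticket
print(ticket.close_job())"
```

```text
the job is handed in; nothing more can be done
None
```

I set the aluminium separator over the inner tray, put the black-capped tray on it between the lips, pushed the door shut past its catch, and handed the job in at about 35 s; no verdict came back, but the last pictures showed the door closed and every bystander they picked out in place.

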